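# Put the doming set away in its case and fasten the hooked lid with its turnbuttons

## Robot

A 7-joint arm with a two-finger parallel gripper is mounted at the origin on a cart in front of the work surface, level with it; the furniture and walls round the work are solid. World frame = base frame: x ahead of the robot, y to its left, z up, the work surface at z = 0. Lengths are in m, angles in rad, forces in N, time in s.
With the tool pointing down it reaches from about 0.4 to 0.85 m from the base axis. Payload 4.4 kg.
Tool frame: the origin (TCP) lies midway between the tips of the shut fingers; the grasp point (between the pads) lies 19 mm behind it; z points along the fingers, y is the direction in which the jaws open and shut (so a half turn about z gives the same grasp; the last joint's range is limited). The gripper opens to 94 mm and grips with 3 to 60 N. Pads are 16 mm wide; open, the fingers measure 119 mm over their backs; the gripper's body (75 mm by 177 mm) begins 78 mm behind the grasp point.
Start: joints at [1.147, 0.628, 0.038, 1.517, -0.027, 0.996, -0.02], TCP at [0.228, -0.609, 0.205] pointing down, gripper open.
Joint ranges: [-3.06, 3.06], [-0.37, 2.12], [-1.25, 1.32], [0.18, 2.47], [-1.1, 4.24], [0.23, 1.98], [-2.94, 2.94]. Speed limits (rad/s): [2.57, 2.57, 3.14, 3.14, 3.14, 3.14, 3.14].

## Interface

Orientations are given as a unit quaternion [w, x, y, z].
In Python, from bench import * gives the robot as it stands.
- The arm moves only by the tool arm_command, never from a script. Its arguments are lists of equal length, an entry for each row: "delta_pos": the shift along the tool's x, y, z in m, a list of three; "twist": the turn about the tool's z in rad. In form: {"delta_pos": [[tx, ty, tz], ...], "twist": [twist, ...]}. A call has 1 to 12 rows; each row is the pose to reach, as a shift and turn from the pose commanded when the call began, along the tool's axes at that moment; what a row does not reach only later rows make up. A row lasts 1/8 s, in which the tool goes at most 62.5 mm and 10.7 degrees, less where a joint would pass 70% of its speed; a pose out of reach is approached as far as the arm can. A call with a gripper value outside its range is refused whole. "grip" is the finger opening in m, from 0 to 0.094, set as the call begins (left out, the last holds). The fingers move at their own pace and stop on an object; "newtons" is the grip in N (left out, the last holds). Time passes only in rows, so rows that repeat a pose let the fingers close. It gives the time, the measured TCP pose, the force and the opening at its end, in the units of the state.
- get_state(): the state, without advancing time (a new reading comes with each control period).
- get_image(name): name is "scene" or "top"; returns the picture (480x640x3 uint8, red, green, blue); there is no depth.
- camera_params(name): a dict with "mtx" (3x3 intrinsics, pixels), "R" (3x3) and "t" (3): a world point X has camera coordinates R X + t. Camera axes: x right, y down, z forward; pixel columns grow to the right and rows downward; lengths in m; the calibration is good to about 2 mm. A picture is of the moment at which its call begins. camera_params takes no time and is no camera call.
- hand_in(): hands the job in, once; it reports no verdict.
The state is a dict: "time": time; "joints": joint angles; "joint_vel": joint speeds; "joint_torque": joint torques, N m; "eef_pos": TCP position; "tool_rot": TCP orientation; "ft_force": force on the tool from outside, world axes, zero at the start; "torque": the same for the moment, N m; "finger_gap": finger opening in m.
Only numpy, scipy, OpenCV 4.12 (cv2) and the standard library are available. Lean on these libraries where they do the work, as an engineer would, in place of code of your own. Each camera call takes 0.05 s, during which the arm holds its last target. There are 200 camera calls.

## Task

Put the doming set away in its closed wooden case: turn the two steel turnbuttons clear, unhook the lid and set it aside on the bench, then lay the steel block in the square pocket and every punch from the green bench top in a cradle of its own. Close up again: hook the lid's thin edge under the lip at the back, lower it flat into its recess and turn both turnbuttons square across its front edge. Leave the brown bottle standing where it is.

Things in the scene. Friction and masses are not known exactly. Their poses are not given: they have to be found in the camera images.
- punch_case: Wooden case for the set, 160 x 284 x 55 mm, fixed to the bench. Origin: middle of its underside, on the bench. +x to its back wall (roughly away from the robot), +y to its left end, z up. Cavity x -44 to +58, y -125 to +125, floor z = 6 mm, with four cradles and a square pocket. Front rail x -84 to -52 mm; it and the side walls end at z = 55 mm.
- case_recess (a point): Middle of the lid's recess, at the height of the ledge it rests on (case x = 7, y = 0, z = 44 mm). Axes as the case. The recess measures 118 mm along x (case x -52 to +66) by 266 mm along y; the ledge is 8 mm wide all round.
- case_lip (a point): Middle of the lower front edge of the dark wooden lip at the back of the case (case x = 54, z = 54 mm). Axes as the case. The lip overhangs the recess by 12 mm over its whole length, z 54 to 62 mm, leaving a slot 10 mm high above the ledge, 12 mm deep. The tongue goes in and out with the lid's front edge raised, at 0.15 to 0.35 rad.
- case_cradle0 (a point): Cradle 0 of 4 (0 at the right-hand end, 46 mm apart): point under the middle of a laid punch, at the bottom of its notches (z = 16 mm). Axes as the case. A punch lies along x, either way round, in two notches 26 mm wide, 10 mm deep, in two rails 10 mm thick 20 mm before and behind this point; between the rails 30 mm are free for the fingers down to z = 6 mm.
- case_cradle1 (a point): Cradle 1 of 4 (0 at the right-hand end, 46 mm apart): point under the middle of a laid punch, at the bottom of its notches (z = 16 mm). Axes as the case. A punch lies along x, either way round, in two notches 26 mm wide, 10 mm deep, in two rails 10 mm thick 20 mm before and behind this point; between the rails 30 mm are free for the fingers down to z = 6 mm.
- case_cradle2 (a point): Cradle 2 of 4 (0 at the right-hand end, 46 mm apart): point under the middle of a laid punch, at the bottom of its notches (z = 16 mm). Axes as the case. A punch lies along x, either way round, in two notches 26 mm wide, 10 mm deep, in two rails 10 mm thick 20 mm before and behind this point; between the rails 30 mm are free for the fingers down to z = 6 mm.
- case_cradle3 (a point): Cradle 3 of 4 (0 at the right-hand end, 46 mm apart): point under the middle of a laid punch, at the bottom of its notches (z = 16 mm). Axes as the case. A punch lies along x, either way round, in two notches 26 mm wide, 10 mm deep, in two rails 10 mm thick 20 mm before and behind this point; between the rails 30 mm are free for the fingers down to z = 6 mm.
- case_pocket (a point): Middle of the floor of the square pocket at the left-hand end of the case (46 mm along x, 49 mm along y; floor at z = 10 mm, fence to z = 22 mm, the case's left wall higher). Axes as the case.
- lid: Loose wooden lid board, 0.22 kg, 9 mm thick, 258 mm along y and 114 mm along x (-57 to +57), the last 16 mm at +x being a thin tongue, 5 mm thick, flush with the underside. 4 mm shorter, 8 mm narrower than the recess, where it lies at the start. Origin: middle of the underside; z up. Clear bench to lay it on: right of the case, x 0.42 to 0.70 m, up to 0.31 m from the case's middle.
- lid_handle (a point): Middle of the lid's handle: a dark wooden bar on the lid's top over its middle, 84 mm along the lid's y, 16 mm across x, standing from 9 to 39 mm above the lid's underside; this point is 24 mm above the underside. Axes as the lid.
- lid_tongue (a point): Middle of the end of the lid's tongue (lid x = +57 mm, 2.5 mm above the underside). Axes as the lid.
- button_left (a joint): Angle of the left turnbutton on the front rail (case y = +80 mm), a steel arm 41 mm long, on an upright pivot 17 mm in front of the recess. 0: arm along the rail, pointing to the case's middle; 1.57: arm square across the lid's edge, pointing back, 4 mm above the lid. Increasing turns it counter-clockwise seen from above. Stops at -0.4 and 1.8; stiff (0.05 N m), stays where left.
- button_right (a joint): Angle of the right turnbutton on the front rail (case y = -80 mm), a steel arm 41 mm long, on an upright pivot 17 mm in front of the recess. 0: arm along the rail, pointing to the case's middle; 1.57: arm square across the lid's edge, pointing back, 4 mm above the lid. Increasing turns it clockwise seen from above. Stops at -0.4 and 1.8; stiff (0.05 N m), stays where left.
- button_left_grip (a point): On the pivot of the left turnbutton, 71 mm above the bench: its finger grip is an upright steel bar 10 mm thick, 60 to 78 mm above the bench, from 9 mm behind this point to 27 mm ahead along the arm; take it across its thickness. The arm under it is 14 mm wide. Axes turn with the button; the arm points along its -y.
- button_right_grip (a point): On the pivot of the right turnbutton, 71 mm above the bench: its finger grip is an upright steel bar 10 mm thick, 60 to 78 mm above the bench, from 9 mm behind this point to 27 mm ahead along the arm; take it across its thickness. The arm under it is 14 mm wide. Axes turn with the button; the arm points along its +y.
- block_mid (a point): Middle of the steel doming block with round hollows in its sides, 34 (x) x 40 (y) x 28 (z) mm, 0.28 kg.
- punch_a_mid (a point): Middle of a steel doming punch with a ball end, 79 mm long, 19 mm thick, on its centre line. Its length runs along its y (ball at -y; shank from y = -24 to +37 mm); its x and z roll with it. May be absent.
- punch_b_mid (a point): Middle of a steel doming punch with a ball end, 75 mm long, 17 mm thick, on its centre line. Its length runs along its y (ball at -y; shank from y = -24 to +37 mm); its x and z roll with it. May be absent.
- punch_c_mid (a point): Middle of a steel doming punch with a ball end, 74 mm long, 16 mm thick, on its centre line. Its length runs along its y (ball at -y; shank from y = -24 to +37 mm); its x and z roll with it. May be absent.
- punch_d_mid (a point): Middle of a steel doming punch with a ball end, 76 mm long, 16 mm thick, on its centre line. Its length runs along its y (ball at -y; shank from y = -24 to +37 mm); its x and z roll with it. May be absent.
- flux_bottle: Brown flux bottle, 39 mm across, 87 mm tall, behind the case. Origin under its middle. Leave it standing.
Things that resemble listed ones, but are neither listed nor needed, are in the scene too. There is more than one size of the part that bears block_mid; the job needs the largest.

How it is judged:
On the way, in this order (a step that is already met when the one before it is completed fails the run):
1. the case is open: the lid is off it (horizontal distance between lid and case_recess above 0.09 m), for 0.2 s.
2. the block lies in its pocket and every punch in a cradle (horizontal distance between block_mid and case_pocket below 0.012 m and z of block_mid in the frame of punch_case between 0.021 and 0.028 m and x of punch_a_mid in the frame of punch_case between -0.013 and 0.027 m and z of punch_a_mid in the frame of punch_case between 0.021 and 0.029 m and angle between the y axis of each of punch_a_mid, punch_b_mid, punch_c_mid, punch_d_mid and the x axis of punch_case, either way round below 0.2 rad and (y of punch_a_mid in the frame of punch_case between -0.101 and -0.083 m or y of punch_a_mid in the frame of punch_case between -0.055 and -0.037 m or y of punch_a_mid in the frame of punch_case between -0.009 and 0.009 m or y of punch_a_mid in the frame of punch_case between 0.037 and 0.055 m) and x of punch_b_mid in the frame of punch_case between -0.013 and 0.027 m and z of punch_b_mid in the frame of punch_case between 0.021 and 0.029 m and (y of punch_b_mid in the frame of punch_case between -0.101 and -0.083 m or y of punch_b_mid in the frame of punch_case between -0.055 and -0.037 m or y of punch_b_mid in the frame of punch_case between -0.009 and 0.009 m or y of punch_b_mid in the frame of punch_case between 0.037 and 0.055 m) and x of punch_c_mid in the frame of punch_case between -0.013 and 0.027 m and z of punch_c_mid in the frame of punch_case between 0.021 and 0.029 m and (y of punch_c_mid in the frame of punch_case between -0.101 and -0.083 m or y of punch_c_mid in the frame of punch_case between -0.055 and -0.037 m or y of punch_c_mid in the frame of punch_case between -0.009 and 0.009 m or y of punch_c_mid in the frame of punch_case between 0.037 and 0.055 m) and x of punch_d_mid in the frame of punch_case between -0.013 and 0.027 m and z of punch_d_mid in the frame of punch_case between 0.021 and 0.029 m and (y of punch_d_mid in the frame of punch_case between -0.101 and -0.083 m or y of punch_d_mid in the frame of punch_case between -0.055 and -0.037 m or y of punch_d_mid in the frame of punch_case between -0.009 and 0.009 m or y of punch_d_mid in the frame of punch_case between 0.037 and 0.055 m)), for 0.2 s.
3. the lid lies flat in its recess, its tongue under the lip (z of lid in the frame of punch_case between 0.042 and 0.0465 m and x of lid_tongue in the frame of punch_case between 0.059 and 0.068 m and angle between the z axis of lid and the z axis of punch_case, either way round below 0.03 rad and angle between the x axis of lid and the x axis of punch_case, either way round below 0.06 rad), for 0.2 s.
4. both turnbuttons are turned across the lid's front edge (value of joint button_left between 1.22 and 1.85 rad and value of joint button_right between 1.22 and 1.85 rad), for 0.2 s.
At the end, for the whole second after the job is handed in: Block in the pocket (within 12 mm); each punch in a cradle (within 9 mm of its line, 20 mm lengthwise, down in the notches); lid flat on the ledge (2.5 mm, 0.03 rad), tongue 5 mm or more under the lip; both turnbuttons within 0.35 rad (20 degrees) of square across the lid's edge; all still (all of step 2 and all of step 3 and all of step 4 and linear speed of lid below 0.02 m/s); the robot touches nothing.
It fails at once if the flux bottle is knocked over or pushed more than 3 cm away (angle between flux_bottle's own z axis and vertical above 0.5 rad or distance of flux_bottle from where it was at the start of the episode above 0.03 m).
Of punch_a, punch_b, punch_c, punch_d only 2 to 4 are there at a start; the rules pass over those that are not, and their reading is None.
At some moment in a run one of lid, block may be knocked a few centimetres aside while the robot is not near it.
Once in a run the grip may slacken for a moment while it holds something.
It also fails if it takes over 210 s, if anything falls off the work surface, if the arm or the gripper's body presses on something with over 40 N, if the wrist force passes 120 N, or if a joint passes its speed limit or range.

## Working session

There is one attempt and no reset: what is moved stays moved. The work goes in short steps, Python scripts to look and compute and a tool call to move; the robot and the scene stay as the last step left them, time stands still between calls to the robot, and variables do not carry over. Pictures are saved under pics/ and viewed, about 12 in all and at most 16, crops included, and the job is handed in when it is done.

Besides the shell and the picture viewer there is one more tool, called after "Emit:" as name(argument=value, ...), one argument or row to a line, values as JSON. arm_command: Moves the arm, as the interface text tells. Its arguments: {"type":"object","properties":{"delta_pos":{"type":"array","items":{"type":"array","items":{"type":"number"}}},"twist":{"type":"array","items":{"type":"number"}},"grip":{"type":"number"},"newtons":{"type":"number"}},"required":["delta_pos","twist"]}

```bash
ls; mkdir -p pics; python3 - <<'E'
from bench import *
import cv2
s=get_state();print({k:np.round(v,3).tolist() if 0 else v for k,v in s.items()})
for n in("scene","top"):
    im=get_image(n);cv2.imwrite(f"pics/{n}0.png",im[:,:,::-1]);p=camera_params(n);print(n,p)
E
```

```text
pics
{'time': 0.0, 'joints': array([ 1.14718134,  0.62927613,  0.03847341,  1.51833555, -0.02699391,
        0.99627496, -0.01998904]), 'joint_vel': array([ 2.66251659e-04,  6.08779972e-04, -4.77016139e-04, -6.67071809e-04,
        5.41439757e-04, -6.23724746e-05, -7.58468597e-04]), 'joint_torque': array([-4.38436537e-04, -5.49728501e+01,  1.14330579e+00, -1.86636454e+01,
       -5.22716332e-02,  2.35820550e-02,  1.39653257e-04]), 'eef_pos': array([ 0.22743388, -0.60823186,  0.20461043]), 'tool_rot': array([-8.69394796e-04,  9.84039238e-01,  1.77949406e-01, -1.78817650e-04]), 'ft_force': array([-0.23030505, -0.08675118, -0.66233577]), 'torque': array([ 0.03232079, -0.0104284 ,  0.02199284]), 'finger_gap': 0.09389318131830379}
scene {'mtx': array([[465.19660879,   0.        , 314.53242517],
       [  0.        , 465.19660879, 240.83934321],
       [  0.        ,   0.        ,   1.        ]]), 'R': array([[-0.86090443, -0.5085116 , -0.01610932],
       [-0.35732288,  0.62687678, -0.69234808],
       [ 0.36216559, -0.5902893 , -0.72138383]]), 't': array([0.54021275, 0.21889886, 0.76040434])}
top {'mtx': array([[542.3139405 ,   0.        , 319.50565477],
       [  0.        , 542.3139405 , 238.37049204],
       [  0.        ,   0.        ,   1.        ]]), 'R': array([[-0.02037628, -0.99976661,  0.00717862],
       [-0.98932231,  0.01912598, -0.14448376],
       [ 0.14431274, -0.01004601, -0.98948113]]), 't': array([0.10691628, 0.58344316, 1.03793284])}
```

View pics/top0.png

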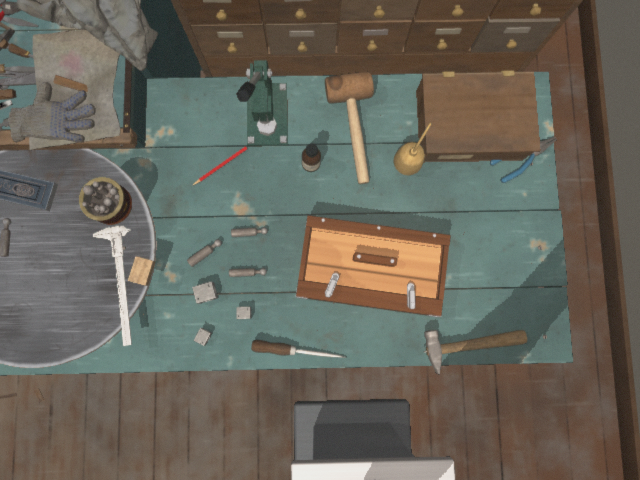

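View pics/scene0.png

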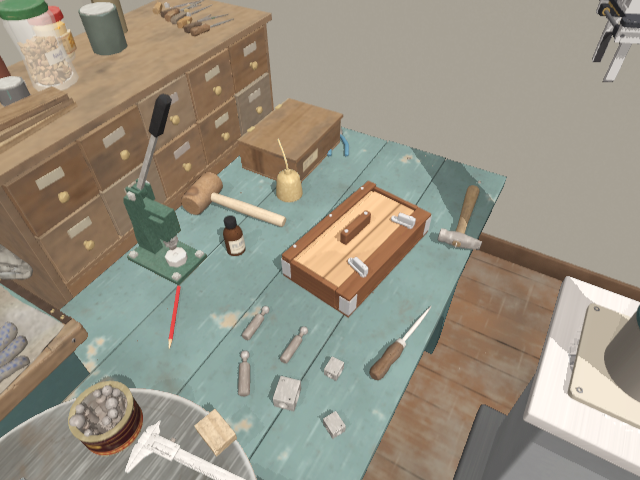

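```bash
cat > h.py <<'E'
import numpy as np, cv2
from bench import *
from scipy.spatial.transform import Rotation as Ro
def ray(n,u,v,z):
    "world xy point at height z seen at pixel (u,v)"
    p=camera_params(n);R=p['R'];c=-R.T@p['t'];d=R.T@np.linalg.inv(p['mtx'])@[u,v,1]
    return c+d*(z-c[2])/d[2]
def tri(uvt,uvs):
    A=[];b=[]
    for n,(u,v) in(("top",uvt),("scene",uvs)):
        p=camera_params(n);P=p['mtx']@np.c_[p['R'],p['t']]
        for r in(u*P[2]-P[0],v*P[2]-P[1]):A.append(r[:3]);b.append(-r[3])
    return np.linalg.lstsq(np.array(A),np.array(b),rcond=None)[0]
def proj(n,X):
    p=camera_params(n);q=p['mtx']@(p['R']@np.asarray(X)+p['t']);return q[:2]/q[2]
def snap(n,name,x0,y0,w,h,k):
    im=get_image(n)[:,:,::-1];cv2.imwrite(f"pics/{name}_full.png",im)
    cv2.imwrite(f"pics/{name}.png",cv2.resize(im[y0:y0+h,x0:x0+w],None,fx=k,fy=k,interpolation=cv2.INTER_CUBIC))
def st():
    s=get_state();R=Ro.from_quat(np.roll(s['tool_rot'],-1)).as_matrix()
    print("t %.2f tcp %s yaw_y %.3f xax %s zax %s gap %.4f F %s"%(s['time'],s['eef_pos'].round(4),np.arctan2(R[1,1],R[0,1]),R[:,0].round(3),R[:,2].round(3),s['finger_gap'],s['ft_force'].round(1)))
    return s,R
def go(target,yaw=None):
    "tool-axis shift to world TCP target, and twist so that the jaw axis has direction yaw (mod pi)"
    s,R=st();d=R.T@(np.array(target)-s['eef_pos']);tw=0
    if yaw is not None:
        y=np.arctan2(R[1,1],R[0,1]); tw=-((yaw-y+np.pi/2)%np.pi-np.pi/2)
    print("delta",d.round(4),"twist %.3f"%tw,"(alt %.3f)"%(tw-np.sign(tw)*np.pi),"j7 %.2f"%s['joints'][6])
E
python3 - <<'E'
import cv2
a=cv2.imread("pics/top0.png")
cv2.imwrite("pics/c1.png",cv2.resize(a[205:350,180:460],None,fx=2.85,fy=2.85,interpolation=cv2.INTER_CUBIC))
b=cv2.imread("pics/scene0.png")
cv2.imwrite("pics/c2.png",cv2.resize(b[170:450,220:450],None,fx=2.1,fy=2.1,interpolation=cv2.INTER_CUBIC))
E
```

```text
(no output)
```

View pics/c1.png

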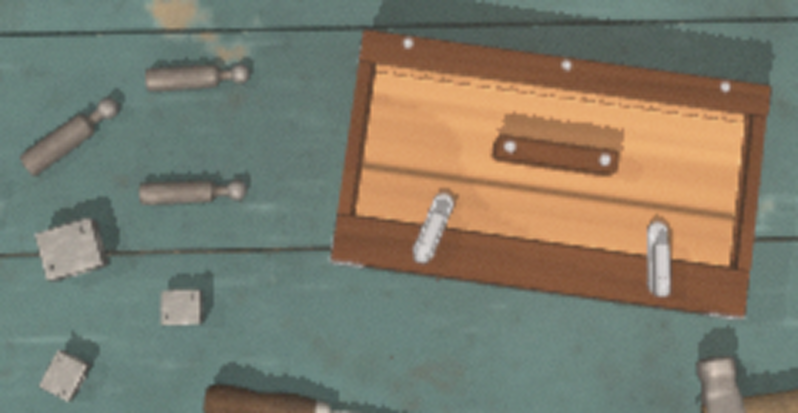

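```bash
python3 - <<'E'
from h import *
from scipy.optimize import least_squares
c=lambda a,b:(180+a/2.85-.3,205+b/2.85-.3)
obs=[((-.084,.142,.055),c(333,262)),((-.084,-.142,.055),c(745,316)),((.076,.142,.062),c(363,30)),((.076,-.142,.062),c(771,86)),
((-.052,.133,.055),c(356,216)),((-.052,-.133,.055),c(733,267)),]
def W(q,p):
    x,y,a=q;ca,sa=np.cos(a),np.sin(a);return np.array([x+ca*p[0]-sa*p[1],y+sa*p[0]+ca*p[1],p[2]])
f=lambda q:np.concatenate([proj("top",W(q,p))-o for p,o in obs])
r=least_squares(f,[.4,0,0]);print(r.x,r.fun.round(1));q=r.x
np.save("case.npy",q)
for n,p in dict(BL=(-.069,.08,.071),BR=(-.069,-.08,.071),handle=(.007-.002,0,.068),cr0=(.007,-.092,.016)).items():print(n,W(q,p).round(4),proj("top",W(q,p)).round(1),proj("scene",W(q,p)).round(1))
for n,a,b,z in [("Lpiv",423,258,.075),("Ltip",446,195,.06),("Rpiv",660,292,.075),("Rtip",657,222,.06),("h1",511,147,.083),("h2",605,159,.083),
("block",70,249,.028),("blk2",180,307,.02),("blk3",63,375,.02),("p1ball",106,108,.01),("p1end",30,165,.01),("p2ball",239,74,.01),("p2end",148,78,.01),("p3ball",236,190,.01),("p3end",142,192,.01)]:
    X=ray("top",*c(a,b),z);
    d=X[:2]-q[:2];ca,sa=np.cos(q[2]),np.sin(q[2]);print(n,X.round(4),"case",np.round([ca*d[0]+sa*d[1],-sa*d[0]+ca*d[1]],4))
X=ray("top",311,160,.0);print("bottle",X, ray("top",5,238,0.01))
go(W(q,(-.069,.08,.2)),0)
E
```

```text
[ 0.53236693 -0.00958908 -0.15306371] [-0.7 -0.3  0.5  0.4 -0.1 -0.1  0.4 -0.7 -1.9  0.1  1.8  0.4]
BL [0.4764 0.08   0.071 ] [328.8 292.5] [363.7 268.5]
BR [ 0.452  -0.0781  0.071 ] [412.  303.7] [410.6 220.2]
handle [ 0.5373 -0.0104  0.068 ] [374.8 260. ] [356.3 227.2]
cr0 [ 0.5253 -0.1016  0.016 ] [417.2 267.8] [379.4 220.6]
Lpiv [0.4711 0.0815 0.075 ] case [-0.0744  0.0807]
Ltip [0.5141 0.0645 0.06  ] case [-0.0294  0.0705]
Rpiv [ 0.4454 -0.0757  0.075 ] case [-0.0758 -0.0786]
Rtip [ 0.4929 -0.0784  0.06  ] case [-0.0285 -0.0741]
h1 [0.5435 0.0211 0.083 ] case [0.0063 0.0321]
h2 [ 0.5342 -0.0415  0.083 ] case [ 0.0067 -0.0312]
block [0.4842 0.3262 0.028 ] case [-0.0988  0.3245]
blk2 [0.4427 0.2507 0.02  ] case [-0.1283  0.2435]
blk3 [0.3976 0.3317 0.02  ] case [-0.1853  0.3168]
p1ball [0.5854 0.3051 0.01  ] case [0.0045 0.3191]
p1end [0.5454 0.3589 0.01  ] case [-0.0433  0.3662]
p2ball [0.6083 0.2095 0.01  ] case [0.0417 0.2281]
p2end [0.6067 0.275  0.01  ] case [0.03   0.2926]
p3ball [0.5246 0.2121 0.01  ] case [-0.0415  0.2179]
p3end [0.5245 0.279  0.01  ] case [-0.0518  0.2841]
bottle [0.75931369 0.10945017 0.        ] [0.60329762 0.73725591 0.01      ]
t 0.10 tcp [ 0.2275 -0.6083  0.2047] yaw_y -1.213 xax [ 0.937  0.35  -0.   ] zax [-0.001  0.002 -1.   ] gap 0.0942 F [ 0.5  0.5 -0.7]
delta [ 0.4742 -0.5575  0.0056] twist -1.213 (alt 1.929) j7 -0.02
```

View pics/c2.png

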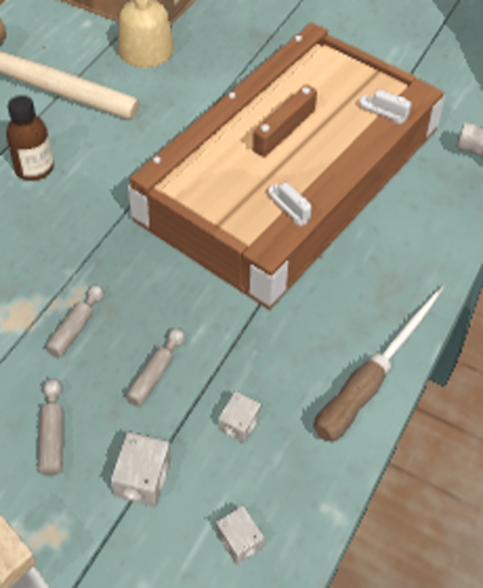

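Emit:
arm_command(
  delta_pos=[
    [0.474,-0.557,0.03],
    [0.474,-0.557,0.03],
    [0.474,-0.557,0.03],
    [0.474,-0.557,0.03],
    [0.474,-0.557,0.03],
    [0.474,-0.557,0.03],
    [0.474,-0.557,0.03],
    [0.474,-0.557,0.03],
    [0.474,-0.557,0.03],
    [0.474,-0.557,0.03],
    [0.474,-0.557,0.03],
    [0.474,-0.557,0.03],
  ],
  twist=[-0.2,-0.4,-0.6,-0.8,-1.0,-1.2,-1.4,-1.6,-1.8,-2.0,-2.2,-2.396],
  grip=0.04,
  newtons=20,
)

```text
time: 1.6
eef_pos: [0.4771, 0.0819, 0.1754]
tool_rot: [0.0, 0.26, 0.966, 0.0]
ft_force: [-0.1, -0.1, 0.6]
finger_gap: 0.0401
```

```bash
cat >> h.py <<'E'
q0=np.load("case.npy")
def W(p,q=q0):
    x,y,a=q;ca,sa=np.cos(a),np.sin(a);return np.array([x+ca*p[0]-sa*p[1],y+sa*p[0]+ca*p[1],p[2]])
E
python3 -c "
from h import *
go(W((-.069,.08,.064)),1.183)"
```

```text
t 1.60 tcp [0.4771 0.0819 0.1754] yaw_y 1.045 xax [-0.865  0.502  0.   ] zax [ 0.     0.001 -1.   ] gap 0.0401 F [-0.1 -0.1  0.6]
delta [-0.0003 -0.0021  0.1114] twist -0.138 (alt 3.004) j7 0.40
```

Emit:
arm_command(
  delta_pos=[
    [0,-0.002,0.0],
    [0,-0.002,0.05],
    [0,-0.002,0.09],
    [0,-0.002,0.111],
    [0,-0.002,0.111],
    [0,-0.002,0.111],
  ],
  twist=[-0.138,-0.138,-0.138,-0.138,-0.138,-0.138],
)

```text
time: 2.35
eef_pos: [0.4761, 0.0774, 0.0651]
tool_rot: [0.0, 0.197, 0.98, 0.0]
ft_force: [0.1, -0.3, 0.1]
finger_gap: 0.0399
```

```bash
python3 -c "
from h import *
snap('top','b1',270,220,190,110,4.2)
snap('scene','b2',300,150,160,160,3.7)
go(W((-.069,.08,.064)),1.183)"
```

```text
t 2.45 tcp [0.4764 0.0773 0.0655] yaw_y 1.175 xax [-0.923  0.386 -0.002] zax [ 0.002  0.    -1.   ] gap 0.0402 F [-0.6 -0.2 -0.6]
delta [0.0011 0.0025 0.0015] twist -0.008 (alt 3.133) j7 0.33
```

View pics/b2.png

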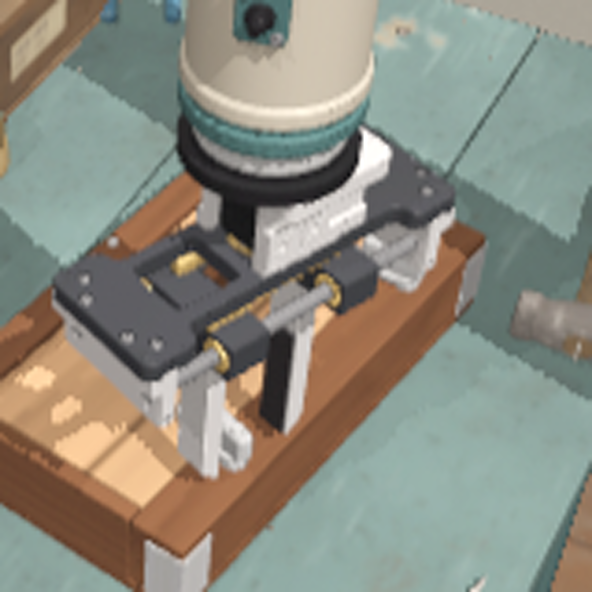

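Emit:
arm_command(
  delta_pos=[
    [0.001,0.0025,0.001],
    [0.001,0.0025,0.001],
    [0.001,0.0025,0.001],
    [0.001,0.0025,0.001],
    [0.001,0.0025,0.001],
  ],
  twist=[0,0,0,0,0],
  grip=0.0,
  newtons=25,
)

```text
time: 3.08
eef_pos: [0.476, 0.0804, 0.0636]
tool_rot: [0.0, 0.196, 0.981, 0.001]
ft_force: [-0.2, 1.1, 1.8]
finger_gap: 0.0096
```

```bash
python3 -c "
from h import *
go(W((-.069,.08,.064)),1.183)"
```

```text
t 3.08 tcp [0.476  0.0804 0.0636] yaw_y 1.175 xax [-0.923  0.385 -0.   ] zax [ 0.001  0.001 -1.   ] gap 0.0096 F [-0.2  1.1  1.8]
delta [-0.0005 -0.0002 -0.0004] twist -0.008 (alt 3.134) j7 0.33
```

Gripped (10 mm). Turn clockwise 1.45.

Emit:
arm_command(
  delta_pos=[
    [0,0,0],
    [0,0,0],
    [0,0,0],
    [0,0,0],
    [0,0,0],
    [0,0,0],
    [0,0,0],
    [0,0,0],
    [0,0,0],
    [0,0,0],
    [0,0,0],
    [0,0,0],
  ],
  twist=[0.14,0.28,0.42,0.56,0.7,0.84,0.98,1.12,1.26,1.38,1.45,1.45],
)

```text
time: 4.58
eef_pos: [0.4777, 0.0812, 0.0637]
tool_rot: [0.0, 0.797, 0.604, 0.002]
ft_force: [4.5, 2.9, -3.4]
finger_gap: 0.01
```

Emit:
arm_command(
  delta_pos=[
    [0,0,0],
    [0,0,0],
    [0,0,-0.05],
    [0,0,-0.1],
  ],
  twist=[0,0,0,0],
  grip=0.04,
)

```text
time: 5.08
eef_pos: [0.4742, 0.0791, 0.164]
tool_rot: [-0.001, 0.797, 0.604, -0.002]
ft_force: [1.5, 0.1, -0.1]
finger_gap: 0.0397
```

```bash
python3 -c "
from h import *
go(W((-.069,-.08,.15)),-.153+.145+np.pi/2)"
```

```text
t 5.08 tcp [0.4742 0.0791 0.164 ] yaw_y -0.275 xax [ 0.271  0.962 -0.002] zax [-0.003 -0.001 -1.   ] gap 0.0397 F [ 1.5  0.1 -0.1]
delta [-0.1573  0.0213  0.0143] twist 1.304 (alt -1.838) j7 -0.61
```

Emit:
arm_command(
  delta_pos=[
    [-0.06,0.01,0],
    [-0.12,0.015,0],
    [-0.157,0.021,0.015],
    [-0.157,0.021,0.015],
    [-0.157,0.021,0.015],
    [-0.157,0.021,0.015],
    [-0.157,0.021,0.015],
    [-0.157,0.021,0.015],
    [-0.157,0.021,0.015],
  ],
  twist=[0.18,0.36,0.54,0.72,0.9,1.08,1.2,1.304,1.304],
)

```text
time: 6.2
eef_pos: [0.4523, -0.077, 0.1483]
tool_rot: [0.0, 1.0, -0.004, -0.001]
ft_force: [0.2, -1.3, 0.3]
finger_gap: 0.0398
```

```bash
python3 -c "
from h import *
go(W((-.069,-.08,.064)),-.153+.145+np.pi/2)"
```

```text
t 6.20 tcp [ 0.4523 -0.077   0.1483] yaw_y -1.578 xax [ 1.    -0.007 -0.001] zax [-0.001 -0.    -1.   ] gap 0.0398 F [ 0.2 -1.3  0.3]
delta [-0.0002  0.0011  0.0843] twist 0.001 (alt -3.141) j7 -1.29
```

Emit:
arm_command(
  delta_pos=[
    [0,0.001,0.05],
    [0,0.001,0.08],
    [0,0.001,0.084],
    [0,0.001,0.084],
  ],
  twist=[0,0,0,0],
)

```text
time: 6.7
eef_pos: [0.4533, -0.0782, 0.0649]
tool_rot: [-0.0, 1.0, -0.004, 0.0]
ft_force: [0.2, -0.4, 0.8]
finger_gap: 0.04
```

Emit:
arm_command(
  delta_pos=[
    [0,0,0],
    [0,0,0],
    [0,0,0],
    [0,0,0],
    [0,0,0],
  ],
  twist=[0,0,0,0,0],
  grip=0.0,
)

```text
time: 7.32
eef_pos: [0.4536, -0.0782, 0.0649]
tool_rot: [0.0, 1.0, -0.004, 0.0]
ft_force: [-0.5, -0.4, 5.7]
finger_gap: 0.0095
```

Emit:
arm_command(
  delta_pos=[
    [0,0,0],
    [0,0,0],
    [0,0,0],
    [0,0,0],
    [0,0,0],
    [0,0,0],
    [0,0,0],
    [0,0,0],
    [0,0,0],
    [0,0,0],
    [0,0,0],
    [0,0,0],
  ],
  twist=[-0.15,-0.3,-0.45,-0.6,-0.75,-0.9,-1.05,-1.2,-1.33,-1.45,-1.53,-1.53],
)

```text
time: 8.82
eef_pos: [0.4522, -0.0768, 0.0649]
tool_rot: [-0.001, 0.724, 0.69, -0.0]
ft_force: [-2.7, 2.9, 9.5]
finger_gap: 0.01
```

Emit:
arm_command(
  delta_pos=[
    [0,0,0],
    [0,0,0],
    [0,0,-0.05],
    [0,0,-0.1],
  ],
  twist=[0,0,0,0],
  grip=0.05,
)

```text
time: 9.32
eef_pos: [0.4526, -0.0779, 0.1651]
tool_rot: [-0.001, 0.724, 0.69, -0.001]
ft_force: [1.4, -0.7, 0.3]
finger_gap: 0.046
```

```bash
python3 -c "
from h import *
print(proj('top',W((0.0065,0,.083))))
go(W((.0065,0,.13)),-.153)"
```

```text
[375.70162583 258.4177929 ]
t 9.32 tcp [ 0.4526 -0.0779  0.1651] yaw_y -0.049 xax [0.049 0.999 0.   ] zax [-0.002  0.001 -1.   ] gap 0.0460 F [ 1.4 -0.7  0.3]
delta [0.0715 0.0828 0.035 ] twist 0.104 (alt -3.038) j7 -0.19
```

Emit:
arm_command(
  delta_pos=[
    [0.0,0.0,0],
    [0.03,0.03,0],
    [0.0715,0.083,0.0],
    [0.0715,0.083,0.035],
    [0.0715,0.083,0.035],
    [0.0715,0.083,0.035],
    [0.0715,0.083,0.035],
    [0.0715,0.083,0.035],
    [0.0715,0.083,0.035],
    [0.0715,0.083,0.035],
  ],
  twist=[-0.18,-0.36,-0.54,-0.72,-0.9,-1.08,-1.26,-1.4,-1.467,-1.467],
  grip=0.094,
)

```text
time: 10.58
eef_pos: [0.5394, -0.0109, 0.1291]
tool_rot: [-0.0, 0.077, 0.997, 0.0]
ft_force: [-0.5, 0.5, 0.3]
finger_gap: 0.0943
```

```bash
python3 -c "
from h import *
snap('scene','l1',280,130,200,150,4)
go(W((.0065,0,.058)),-.153+np.pi/2)"
```

```text
t 10.62 tcp [ 0.5395 -0.0109  0.1292] yaw_y 1.416 xax [-0.988  0.154  0.   ] zax [-0.  0. -1.] gap 0.0942 F [-0.8 -0.5 -0.2]
delta [0.0007 0.0002 0.0712] twist -0.002 (alt 3.140) j7 0.80
```

View pics/l1.png

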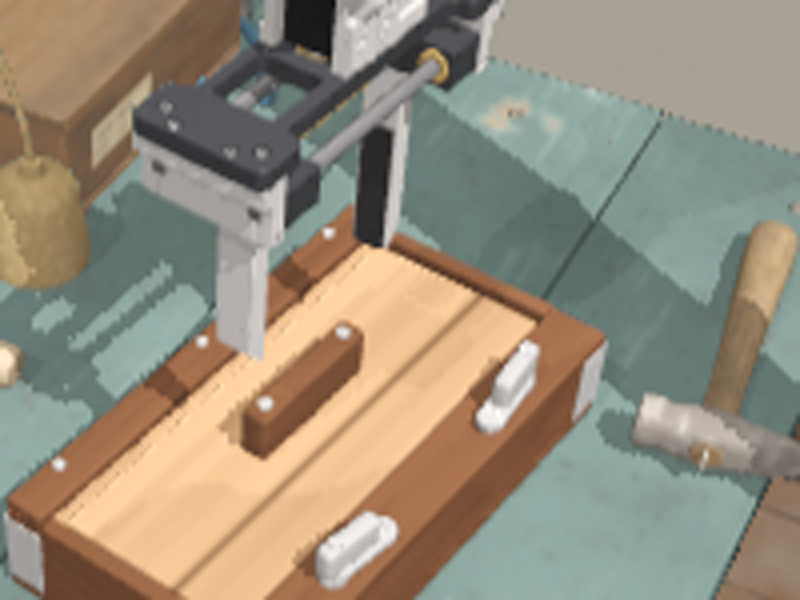

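Both turnbuttons lie along the rail; the handle is under the open fingers. Descend and grip by the handle's ends.

Emit:
arm_command(
  delta_pos=[
    [0.001,0,0.04],
    [0.001,0,0.065],
    [0.001,0,0.071],
    [0.001,0,0.071],
  ],
  twist=[0,0,0,0],
)

```text
time: 11.12
eef_pos: [0.5388, -0.0103, 0.0587]
tool_rot: [0.0, 0.076, 0.997, 0.0]
ft_force: [-0.2, -0.0, -0.3]
finger_gap: 0.0938
```

Emit:
arm_command(
  delta_pos=[
    [0,0,0],
    [0,0,0],
    [0,0,0],
    [0,0,0],
  ],
  twist=[0,0,0,0],
  grip=0.07,
  newtons=30,
)

```text
time: 11.62
eef_pos: [0.5394, -0.0103, 0.0595]
tool_rot: [0.001, 0.076, 0.997, 0.0]
ft_force: [-1.1, -0.3, 5.0]
finger_gap: 0.0834
```

Emit:
arm_command(
  delta_pos=[
    [0,0,-0.004],
    [0,0,-0.008],
    [0,0,-0.012],
    [0,0,-0.016],
    [0,0,-0.018],
    [0,0,-0.018],
  ],
  twist=[0,0,0,0,0,0],
)

```text
time: 12.38
eef_pos: [0.5392, -0.011, 0.0756]
tool_rot: [0.0, 0.077, 0.997, 0.0]
ft_force: [3.9, -0.3, -11.0]
finger_gap: 0.0839
```

```bash
python3 -c "
from h import *
snap('scene','l2',280,150,200,150,4)
st()"
```

```text
t 12.43 tcp [ 0.5389 -0.011   0.0756] yaw_y 1.417 xax [-0.988  0.153  0.   ] zax [-0.  0. -1.] gap 0.0839 F [  4.2  -1.6 -12.5]
```

View pics/l2.png

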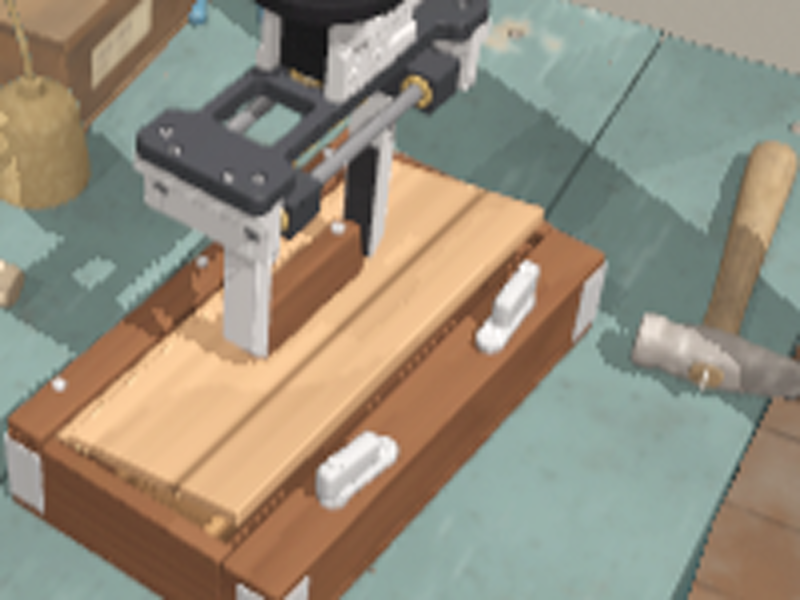

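Emit:
arm_command(
  delta_pos=[
    [0,0,0.002],
    [0.004,0,0.002],
    [0.008,0,0.001],
    [0.012,0,0.0],
    [0.0145,0,0.0],
    [0.0145,0,-0.004],
    [0.0145,0,-0.01],
    [0.0145,0,-0.03],
    [0.0145,0,-0.06],
    [0.0145,0,-0.07],
    [0.0145,0,-0.07],
  ],
  twist=[0,0,0,0,0,0,0,0,0,0,0],
)

```text
time: 13.8
eef_pos: [0.5242, -0.0084, 0.1467]
tool_rot: [0.0, 0.076, 0.997, -0.0]
ft_force: [-0.2, -0.5, -3.6]
finger_gap: 0.0836
```

```bash
python3 -c "
from h import *
snap('scene','l3',250,100,230,180,3.4)
go((.555,-.235,.14),0.0)"
```

```text
t 13.85 tcp [ 0.5237 -0.0085  0.146 ] yaw_y 1.418 xax [-0.988  0.152  0.001] zax [-0.001 -0.    -1.   ] gap 0.0839 F [-0.1  0.3 -2.1]
delta [-0.0654 -0.2191  0.0061] twist 1.418 (alt -1.724) j7 0.81
```

View pics/l3.png

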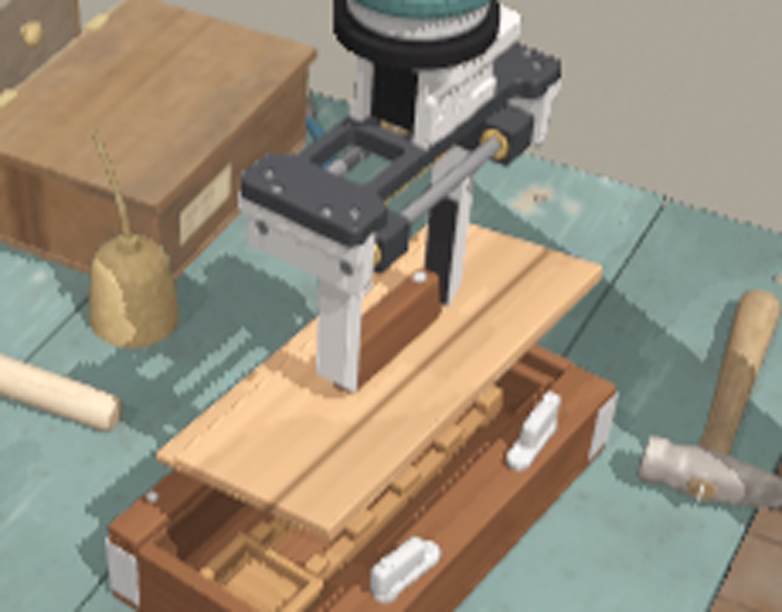

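Emit:
arm_command(
  delta_pos=[
    [-0.01,-0.03,0],
    [-0.025,-0.075,0],
    [-0.04,-0.12,0],
    [-0.055,-0.165,0],
    [-0.065,-0.205,0],
    [-0.065,-0.219,0],
    [-0.065,-0.219,0],
    [-0.065,-0.219,0],
    [-0.065,-0.219,0.02],
    [-0.065,-0.219,0.04],
    [-0.065,-0.219,0.05],
    [-0.065,-0.219,0.05],
  ],
  twist=[0.1,0.25,0.4,0.55,0.7,0.85,1.0,1.15,1.3,1.4,1.418,1.418],
)

```text
time: 15.35
eef_pos: [0.5543, -0.2341, 0.0952]
tool_rot: [-0.001, 0.707, 0.708, -0.001]
ft_force: [0.1, 0.9, -2.1]
finger_gap: 0.0837
```

Emit:
arm_command(
  delta_pos=[
    [0,0,0.03],
    [0,0,0.05],
    [0,0,0.06],
    [0,0,0.07],
    [0,0,0.078],
    [0,0,0.08],
    [0,0,0.08],
  ],
  twist=[0,0,0,0,0,0,0],
)

```text
time: 16.23
eef_pos: [0.5559, -0.2321, 0.0178]
tool_rot: [-0.0, 0.707, 0.708, 0.001]
ft_force: [-1.7, 5.2, 7.0]
finger_gap: 0.0835
```

```bash
python3 -c "
from h import *
st()"
```

```text
t 16.23 tcp [ 0.5559 -0.2321  0.0178] yaw_y 0.001 xax [-0.001  1.     0.002] zax [ 0.001  0.002 -1.   ] gap 0.0835 F [-1.7  5.2  7. ]
```

Emit:
arm_command(
  delta_pos=[
    [0,0,0],
    [0,0,0],
    [0,0,0],
    [0,0,-0.03],
    [0,0,-0.08],
    [0,0,-0.13],
  ],
  twist=[0,0,0,0,0,0],
  grip=0.094,
)

```text
time: 16.98
eef_pos: [0.5549, -0.2348, 0.1476]
tool_rot: [-0.0, 0.707, 0.707, -0.0]
ft_force: [0.9, 0.1, -0.2]
finger_gap: 0.0936
```

```bash
python3 -c "
from h import *
c=lambda a,b:(180+a/2.85-.3,205+b/2.85-.3)
P=[ray('top',*c(*p),.028) for p in((35,232),(92,218),(104,262),(48,280))]
print(np.round(P,4),np.mean(P,0))
for a,b in((0,1),(3,2),(3,0),(2,1)):
  d=P[b]-P[a];print(np.hypot(*d[:2]),np.arctan2(d[1],d[0]))
go((*np.mean(P,0)[:2],.14),.24)"
```

```text
[[0.4965 0.3507 0.028 ]
 [0.5055 0.311  0.028 ]
 [0.4747 0.3024 0.028 ]
 [0.463  0.3412 0.028 ]] [0.4849188  0.32633125 0.028     ]
0.04062811159107441 -1.3481284227632058
0.040468695658119024 -1.278422756377503
0.034776468623086906 0.27560851798247643
0.03194835116230952 0.27222236104611836
t 16.98 tcp [ 0.5549 -0.2348  0.1476] yaw_y -0.000 xax [0. 1. 0.] zax [-0.001  0.    -1.   ] gap 0.0936 F [ 0.9  0.1 -0.2]
delta [ 0.5611 -0.0701  0.0077] twist -0.240 (alt 2.901) j7 0.09
```

Emit:
arm_command(
  delta_pos=[
    [0.06,-0.01,0],
    [0.12,-0.018,0],
    [0.18,-0.025,0],
    [0.24,-0.03,0],
    [0.3,-0.04,0],
    [0.36,-0.045,0],
    [0.42,-0.053,0],
    [0.48,-0.06,0],
    [0.54,-0.067,0],
    [0.561,-0.07,0],
    [0.561,-0.07,0.0],
    [0.561,-0.07,0.0],
  ],
  twist=[0,0,-0.05,-0.1,-0.15,-0.2,-0.26,-0.26,-0.26,-0.26,-0.26,-0.26],
  grip=0.06,
)

```text
time: 18.48
eef_pos: [0.486, 0.3234, 0.1461]
tool_rot: [0.001, 0.611, 0.792, -0.001]
ft_force: [-0.1, -0.8, -0.1]
finger_gap: 0.06
```

```bash
python3 -c "
from h import *
im=get_image('top')[:,:,::-1];cv2.imwrite('pics/t2_full.png',im)
cv2.imwrite('pics/t2.png',cv2.resize(im[190:350,170:510],None,fx=2.35,fy=2.35,interpolation=cv2.INTER_CUBIC))
go((.485,.3265,.016),.26)"
```

```text
t 18.52 tcp [0.4862 0.3233 0.1462] yaw_y 0.256 xax [-0.254  0.967 -0.002] zax [ 0.    -0.002 -1.   ] gap 0.0601 F [ 0.5 -0.2 -1.2]
delta [ 0.0037 -0.0003  0.1302] twist -0.004 (alt 3.138) j7 -0.68
```

View pics/t2.png

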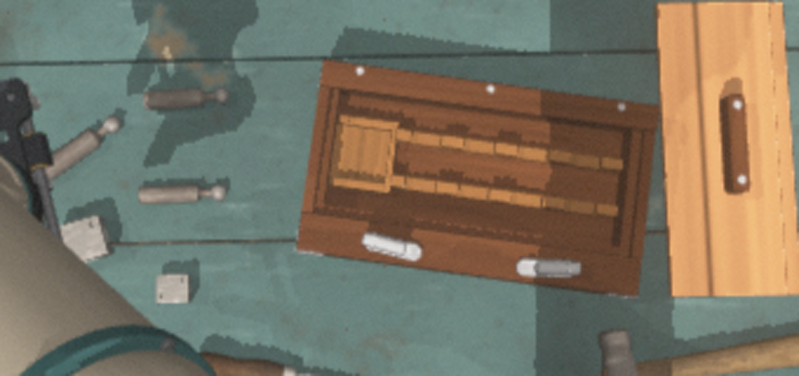

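Emit:
arm_command(
  delta_pos=[
    [0.003,0,0.06],
    [0.0035,0,0.11],
    [0.0035,0,0.13],
    [0.0035,0,0.13],
  ],
  twist=[0,0,0,0],
)

```text
time: 19.02
eef_pos: [0.4841, 0.3268, 0.015]
tool_rot: [-0.0, 0.61, 0.792, -0.002]
ft_force: [0.1, 0.3, 0.8]
finger_gap: 0.0602
```

Emit:
arm_command(
  delta_pos=[
    [0,0,0],
    [0,0,0],
    [0,0,0],
    [0,0,0],
    [0,0,0],
  ],
  twist=[0,0,0,0,0],
  grip=0.02,
  newtons=40,
)

```text
time: 19.65
eef_pos: [0.4846, 0.3299, 0.0175]
tool_rot: [0.0, 0.609, 0.793, 0.0]
ft_force: [-0.8, -1.6, 7.0]
finger_gap: 0.0339
```

```bash
cat >> h.py <<'E'
def tocase(X):
    d=np.asarray(X)[:2]-q0[:2];ca,sa=np.cos(q0[2]),np.sin(q0[2]);return np.round([ca*d[0]+sa*d[1],-sa*d[0]+ca*d[1]],4)
E
python3 -c "
from h import *
c=lambda a,b:(170+a/2.35-.3,190+b/2.35-.3)
for n,a,b,z in [('pk',341,116,.022),('pk',398,123,.022),('pk',393,191,.022),('pk',333,185,.022),('pkc',365,153,.01),('railb0',620,163,.026),('railf0',615,211,.026),('h',737,104,.039),('h',742,181,.039)]+[('lid',a,b,.009) for a,b in((657,3),(783,0),(799,293),(672,296))]:
  X=ray('top',*c(a,b),z);print(n,X.round(4),tocase(X))
print('nominal pocket px', proj('top',W((.007,.1005,.01))))
go(W((.007,.1005,.15)),q0[2])"
```

```text
pk [0.5871 0.1047 0.022 ] [0.0367 0.1213]
pk [0.5801 0.0556 0.022 ] [0.0372 0.0717]
pk [0.5214 0.0614 0.022 ] [-0.0216  0.0685]
pk [0.5276 0.1127 0.022 ] [-0.0234  0.1201]
pkc [0.556  0.0844 0.01  ] [0.009  0.0965]
railb0 [ 0.5413 -0.1335  0.026 ] [ 0.0277 -0.1211]
railf0 [ 0.5003 -0.1271  0.026 ] [-0.0138 -0.1211]
h [ 0.5885 -0.2331  0.039 ] [ 0.0895 -0.2123]
h [ 0.5226 -0.2331  0.039 ] [ 0.0244 -0.2224]
lid [ 0.6848 -0.1773  0.009 ] [ 0.1762 -0.1425]
lid [ 0.6854 -0.2895  0.009 ] [ 0.1939 -0.2533]
lid [ 0.428  -0.2854  0.009 ] [-0.0611 -0.2885]
lid [ 0.4276 -0.1761  0.009 ] [-0.0781 -0.1805]
nominal pocket px [322.95357627 255.51795012]
t 19.65 tcp [0.4846 0.3299 0.0175] yaw_y 0.260 xax [-0.257  0.966 -0.   ] zax [ 0.001  0.    -1.   ] gap 0.0339 F [-0.8 -1.6  7. ]
delta [-0.2511  0.0057 -0.1324] twist 0.413 (alt -2.729) j7 -0.77
```

Emit:
arm_command(
  delta_pos=[
    [0,0,-0.04],
    [0,0,-0.09],
    [-0.02,0,-0.132],
    [-0.06,0,-0.132],
    [-0.11,0.0,-0.132],
    [-0.16,0.003,-0.132],
    [-0.21,0.005,-0.132],
    [-0.245,0.005,-0.132],
    [-0.2505,0.0055,-0.132],
    [-0.2505,0.0055,-0.132],
    [-0.2505,0.0055,-0.132],
  ],
  twist=[0,0,0,0.08,0.16,0.24,0.32,0.4,0.413,0.413,0.413],
)

```text
time: 21.02
eef_pos: [0.5535, 0.0912, 0.1485]
tool_rot: [-0.001, 0.758, 0.652, 0.0]
ft_force: [-0.4, 0.3, -2.5]
finger_gap: 0.0333
```

```bash
python3 -c "
from h import *
snap('scene','k1',250,130,200,180,3.3)
s,R=st();print(tocase(s['eef_pos']))
X=W((.007,.0995,.0));print('block-top expected px',[proj('scene',W((.007+a,.0995+b,.15+.012))).round(1).tolist() for a,b in((-.017,.02),(.017,.02),(.017,-.02),(-.017,-.02))], proj('scene',W((.007,.0995,.15-.016))))
go(W((.007,.0995,.06)),q0[2])"
```

```text
t 21.07 tcp [0.5535 0.0911 0.1485] yaw_y -0.150 xax [0.149 0.989 0.001] zax [-0.     0.001 -1.   ] gap 0.0335 F [ 0.3  0.6 -2.7]
[0.0056 0.1027]
block-top expected px [[324.2, 230.3], [308.6, 221.5], [323.3, 209.1], [338.8, 217.4]] [323.76691206 231.09188679]
t 21.07 tcp [0.5535 0.0911 0.1485] yaw_y -0.150 xax [0.149 0.989 0.001] zax [-0.     0.001 -1.   ] gap 0.0335 F [ 0.3  0.6 -2.7]
delta [-0.0033  0.0015  0.0885] twist 0.003 (alt -3.138) j7 -0.60
```

View pics/k1.png

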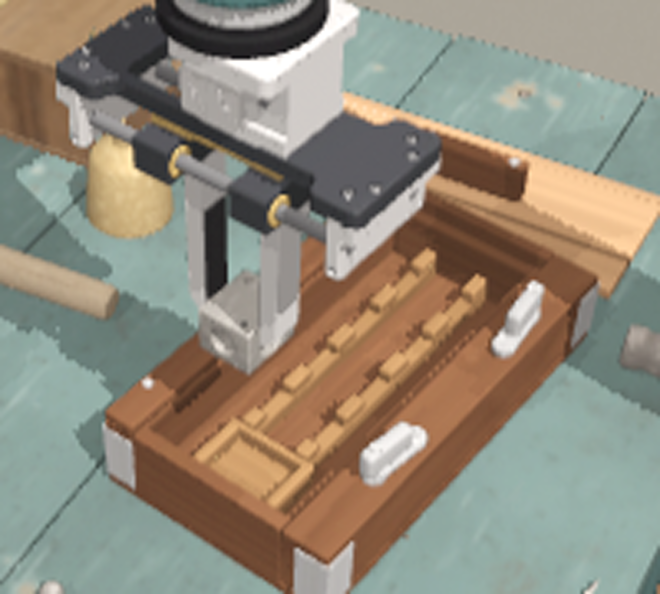

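```bash
python3 -c "
from h import *
for a,b in((245,372),(203,343),(298,326)):
  print(tocase(ray('scene',250+a/3.3-.3,130+b/3.3-.3,.132)))
c=lambda a,b:(250+a/3.3-.3,130+b/3.3-.3)
for a,b,z in((195,455,.022),(240,420,.022),(313,463,.022),(270,505,.022),(252,466,.01)): print('pk',tocase(ray('scene',*c(a,b),z)))
"
```

```text
[-0.0091  0.1192]
[0.0215 0.1165]
[-0.0101  0.0751]
pk [0.0374 0.1083]
pk [0.0339 0.0703]
pk [-0.0205  0.0701]
pk [-0.0201  0.1104]
pk [0.0122 0.0861]
```

```bash
python3 -c "
from h import *
go(W((.007,.1035,.028)),q0[2])"
```

```text
t 21.07 tcp [0.5535 0.0911 0.1485] yaw_y -0.150 xax [0.149 0.989 0.001] zax [-0.     0.001 -1.   ] gap 0.0335 F [ 0.3  0.6 -2.7]
delta [0.0007 0.0015 0.1205] twist 0.003 (alt -3.138) j7 -0.60
```

Emit:
arm_command(
  delta_pos=[
    [0.0005,0.0015,0.04],
    [0.0005,0.0015,0.08],
    [0.0005,0.0015,0.1],
    [0.0005,0.0015,0.112],
    [0.0005,0.0015,0.118],
    [0.0005,0.0015,0.121],
    [0.0005,0.0015,0.121],
  ],
  twist=[0.003,0.003,0.003,0.003,0.003,0.003,0.003],
)

```text
time: 21.95
eef_pos: [0.556, 0.0895, 0.028]
tool_rot: [0.0, 0.76, 0.65, 0.0]
ft_force: [-0.4, -0.3, -2.5]
finger_gap: 0.0336
```

```bash
python3 -c "
from h import *
s,R=st();print(tocase(s['eef_pos']))"
```

```text
t 21.95 tcp [0.556  0.0895 0.028 ] yaw_y -0.156 xax [0.155 0.988 0.   ] zax [ 0.001  0.    -1.   ] gap 0.0336 F [-0.4 -0.3 -2.5]
[0.0082 0.1016]
```

Emit:
arm_command(
  delta_pos=[
    [0,0,0.001],
    [0.0,0,0.0015],
  ],
  twist=[0,0],
)

```text
time: 22.2
eef_pos: [0.5561, 0.0895, 0.0275]
tool_rot: [0.0, 0.76, 0.65, 0.001]
ft_force: [-2.6, -0.6, 9.8]
finger_gap: 0.0337
```

Emit:
arm_command(
  delta_pos=[
    [0,0,0],
    [0,0,0],
    [0,0,-0.03],
    [0,0,-0.08],
    [0,0,-0.12],
  ],
  twist=[0,0,0,0,0],
  grip=0.05,
  newtons=25,
)

```text
time: 22.82
eef_pos: [0.5559, 0.0895, 0.1477]
tool_rot: [0.0, 0.76, 0.65, 0.0]
ft_force: [1.0, -0.5, -0.0]
finger_gap: 0.0501
```

```bash
python3 -c "
from h import *
P3b,P3e=np.array([.5246,.2121]),np.array([.5245,.279])
snap('top','k2',180,200,180,130,4.4)
print(np.degrees(0));go((.5246,.2455,.12),0)"
```

```text
0.0
t 22.88 tcp [0.559  0.0903 0.1525] yaw_y -0.156 xax [0.155 0.988 0.003] zax [ 0.009  0.002 -1.   ] gap 0.0497 F [1.  0.5 2.4]
delta [ 0.1478 -0.0584  0.0325] twist -0.156 (alt 2.985) j7 -0.60
```

View pics/k2.png

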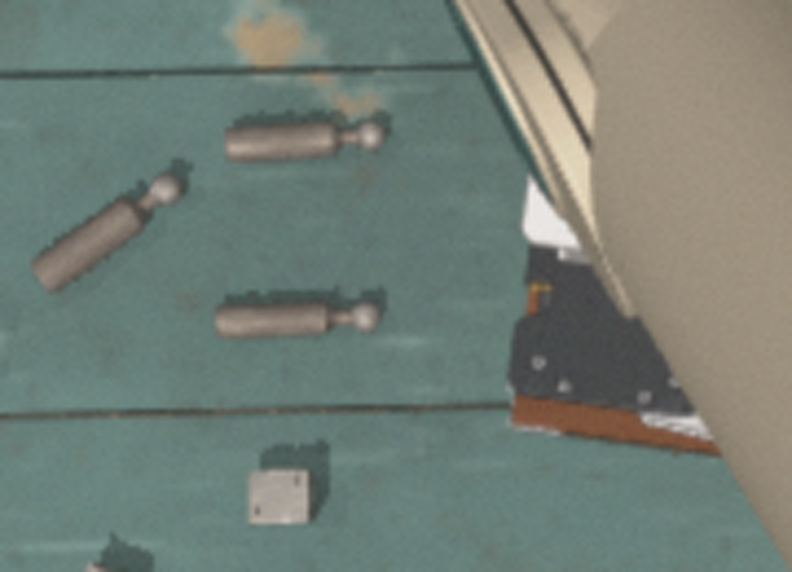

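```bash
cat > pun.py <<'E'
from h import *
c=lambda a,b:(180+a/4.4-.3,200+b/4.4-.3)
PU={}
for n,e,f,t in(("p3",(217,321),(327,319),(382,315)),("p2",(227,144),(335,139),(387,133)),("p1",(42,277),(133,213),(183,183))):
    E_,F_,T_=[ray("top",*c(*x),.0085) for x in(e,f,t)]
    d=(F_-E_)[:2];u=d/np.hypot(*d);m=E_[:2]+u*.037
    PU[n]=(m,np.arctan2(u[1],u[0])+np.pi/2)
    if __name__=="__main__":print(n,"len",np.hypot(*(T_-E_)[:2]).round(4),np.hypot(*d).round(4),"mid",m.round(4),(E_+T_)[:2].round(4)/2,"jaw yaw %.3f"%PU[n][1])
E
python3 pun.py; python3 -c "
from pun import *
go((*PU['p3'][0],.1),PU['p3'][1])"
```

```text
p3 len 0.0762 0.0508 mid [0.5234 0.2433] [0.5241 0.2422] jaw yaw -0.002
p2 len 0.0748 0.0504 mid [0.6072 0.2389] [0.60805 0.2386 ] jaw yaw 0.028
p1 len 0.0777 0.0509 mid [0.5666 0.3309] [0.56685 0.3288 ] jaw yaw 0.607
t 22.88 tcp [0.559  0.0903 0.1525] yaw_y -0.156 xax [0.155 0.988 0.003] zax [ 0.009  0.002 -1.   ] gap 0.0497 F [1.  0.5 2.4]
delta [ 0.1454 -0.0593  0.0525] twist -0.155 (alt 2.987) j7 -0.60
```

Emit:
arm_command(
  delta_pos=[
    [0.05,-0.02,0],
    [0.1,-0.04,0],
    [0.145,-0.059,0.04],
    [0.145,-0.059,0.05],
    [0.145,-0.059,0.05],
    [0.145,-0.059,0.05],
  ],
  twist=[-0.08,-0.15,-0.155,-0.155,-0.155,-0.155],
  grip=0.04,
)

```text
time: 23.62
eef_pos: [0.521, 0.2402, 0.0965]
tool_rot: [0.001, 0.708, 0.706, 0.0]
ft_force: [-0.2, -0.1, -0.3]
finger_gap: 0.0397
```

```bash
python3 -c "
from pun import *
go((*PU['p3'][0],.003),PU['p3'][1])"
```

```text
t 23.62 tcp [0.521  0.2402 0.0965] yaw_y -0.004 xax [ 0.004  1.    -0.001] zax [ 0.001 -0.001 -1.   ] gap 0.0397 F [-0.2 -0.1 -0.3]
delta [0.0031 0.0023 0.0935] twist -0.002 (alt 3.140) j7 -0.78
```

Emit:
arm_command(
  delta_pos=[
    [0.002,0.002,0.05],
    [0.002,0.002,0.085],
    [0.002,0.002,0.0925],
    [0.002,0.002,0.0925],
  ],
  twist=[0,0,0,0],
)

```text
time: 24.12
eef_pos: [0.5227, 0.2434, 0.0043]
tool_rot: [0.0, 0.708, 0.706, 0.0]
ft_force: [0.7, 1.0, -0.3]
finger_gap: 0.0395
```

Emit:
arm_command(
  delta_pos=[
    [0,0,0],
    [0,0,0],
    [0,0,0],
    [0,0,0],
    [0,0,0],
  ],
  twist=[0,0,0,0,0],
  grip=0.005,
)

```text
time: 24.75
eef_pos: [0.5225, 0.244, 0.0043]
tool_rot: [0.0, 0.707, 0.707, 0.001]
ft_force: [0.0, -0.6, 4.9]
finger_gap: 0.0143
```

```bash
python3 -c "
from pun import *
go(W((.007,0,.1)),q0[2]+np.pi/2)"
```

```text
t 24.75 tcp [0.5225 0.244  0.0043] yaw_y -0.001 xax [0.001 1.    0.   ] zax [ 0.001  0.    -1.   ] gap 0.0143 F [ 0.  -0.6  4.9]
delta [-0.2546  0.0172 -0.0958] twist -1.419 (alt 1.723) j7 -0.84
```

Emit:
arm_command(
  delta_pos=[
    [0,0,-0.04],
    [0,0,-0.09],
    [-0.05,0.0,-0.096],
    [-0.1,0.005,-0.096],
    [-0.15,0.01,-0.096],
    [-0.2,0.017,-0.096],
    [-0.25,0.017,-0.096],
    [-0.254,0.017,-0.096],
    [-0.254,0.017,-0.096],
    [-0.254,0.017,-0.096],
    [-0.254,0.017,-0.096],
    [-0.254,0.017,-0.096],
  ],
  twist=[0,-0.1,-0.25,-0.4,-0.55,-0.7,-0.85,-1.0,-1.15,-1.3,-1.419,-1.419],
)

```text
time: 26.25
eef_pos: [0.5382, -0.0104, 0.0991]
tool_rot: [-0.0, 0.077, 0.997, 0.0]
ft_force: [0.2, -0.2, -1.1]
finger_gap: 0.0145
```

```bash
python3 -c "
from pun import *
snap('scene','k3',260,130,200,180,3.3)
go(W((.007,0,.0205)),q0[2]+np.pi/2)"
```

```text
t 26.30 tcp [ 0.5383 -0.0103  0.0992] yaw_y 1.416 xax [-0.988  0.155  0.001] zax [-0.001  0.    -1.   ] gap 0.0145 F [-0.5 -0.6 -0.4]
delta [-0.0011 -0.0002  0.0787] twist -0.002 (alt 3.139) j7 0.71
```

View pics/k3.png

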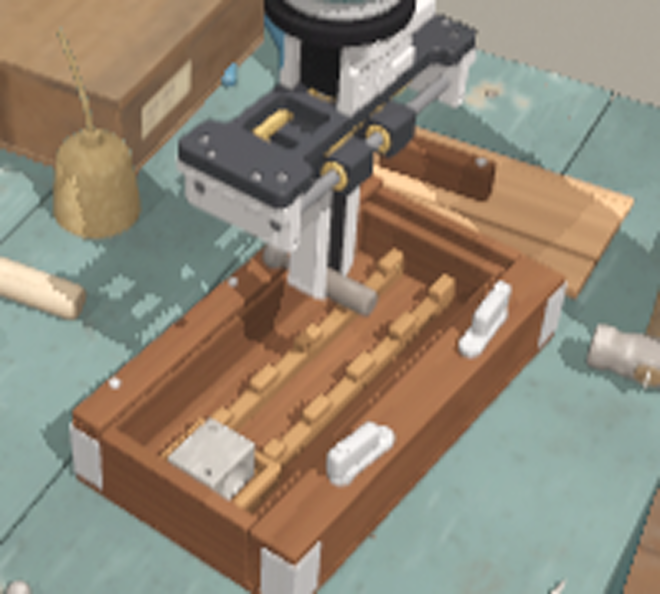

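Emit:
arm_command(
  delta_pos=[
    [-0.001,0,0.03],
    [-0.001,0,0.055],
    [-0.001,0,0.07],
    [-0.001,0,0.078],
    [-0.001,0,0.0785],
  ],
  twist=[0,0,0,0,0],
)

```text
time: 26.92
eef_pos: [0.5396, -0.0102, 0.021]
tool_rot: [-0.0, 0.076, 0.997, 0.0]
ft_force: [-0.1, -0.7, -0.2]
finger_gap: 0.0143
```

Emit:
arm_command(
  delta_pos=[
    [0,0,0],
    [0,0,0],
    [0,0,0],
    [0,0,-0.03],
    [0,0,-0.08],
    [0,0,-0.1],
  ],
  twist=[0,0,0,0,0,0],
  grip=0.034,
)

```text
time: 27.68
eef_pos: [0.5408, -0.0099, 0.1236]
tool_rot: [0.002, 0.076, 0.997, 0.0]
ft_force: [-0.5, 0.5, 1.0]
finger_gap: 0.0341
```

```bash
python3 -c "
from pun import *
go((*PU['p2'][0],.1),PU['p2'][1])"
```

```text
t 27.68 tcp [ 0.5408 -0.0099  0.1236] yaw_y 1.418 xax [-0.988  0.152 -0.004] zax [ 0.004  0.    -1.   ] gap 0.0341 F [-0.5  0.5  1. ]
delta [-0.0277  0.2561  0.024 ] twist 1.390 (alt -1.751) j7 0.75
```

Emit:
arm_command(
  delta_pos=[
    [-0.005,0.05,0],
    [-0.01,0.1,0],
    [-0.015,0.15,0],
    [-0.02,0.2,0],
    [-0.028,0.25,0.02],
    [-0.028,0.256,0.024],
    [-0.028,0.256,0.024],
    [-0.028,0.256,0.024],
    [-0.028,0.256,0.024],
    [-0.028,0.256,0.024],
  ],
  twist=[0.16,0.33,0.5,0.67,0.84,1.0,1.15,1.3,1.39,1.39],
  grip=0.04,
)

```text
time: 28.92
eef_pos: [0.606, 0.2385, 0.0972]
tool_rot: [0.0, 0.697, 0.717, 0.0]
ft_force: [-0.6, -0.0, 0.2]
finger_gap: 0.0404
```

```bash
python3 -c "
from pun import *
go((*PU['p2'][0],.003),PU['p2'][1])"
```

```text
t 28.93 tcp [0.606  0.2385 0.0972] yaw_y 0.029 xax [-0.029  1.    -0.   ] zax [ 0. -0. -1.] gap 0.0404 F [-0.6 -0.   0.2]
delta [0.0004 0.0012 0.0942] twist 0.002 (alt -3.140) j7 -0.68
```

Emit:
arm_command(
  delta_pos=[
    [0.0,0.001,0.05],
    [0.0,0.001,0.085],
    [0.0,0.001,0.093],
    [0.0,0.001,0.093],
  ],
  twist=[0,0,0,0],
)

```text
time: 29.42
eef_pos: [0.6074, 0.2387, 0.0043]
tool_rot: [-0.0, 0.697, 0.717, 0.0]
ft_force: [-0.3, -0.3, 0.4]
finger_gap: 0.0401
```

Emit:
arm_command(
  delta_pos=[
    [0,0,0],
    [0,0,0],
    [0,0,0],
    [0,0,0],
    [0,0,0],
  ],
  twist=[0,0,0,0,0],
  grip=0.005,
)

```text
time: 30.05
eef_pos: [0.6079, 0.2386, 0.005]
tool_rot: [0.0, 0.697, 0.717, 0.001]
ft_force: [-1.2, -0.2, 6.7]
finger_gap: 0.0157
```

```bash
python3 -c "
from pun import *
go(W((.007,-.046,.1)),q0[2]+np.pi/2)"
```

```text
t 30.05 tcp [0.6079 0.2386 0.005 ] yaw_y 0.028 xax [-0.028  1.     0.   ] zax [ 0.001  0.    -1.   ] gap 0.0157 F [-1.2 -0.2  6.7]
delta [-0.2925 -0.0836 -0.0952] twist -1.390 (alt 1.752) j7 -0.72
```

Emit:
arm_command(
  delta_pos=[
    [0,0,-0.04],
    [0,0,-0.09],
    [-0.05,-0.015,-0.095],
    [-0.1,-0.03,-0.095],
    [-0.15,-0.045,-0.095],
    [-0.2,-0.06,-0.095],
    [-0.25,-0.075,-0.095],
    [-0.292,-0.084,-0.095],
    [-0.292,-0.084,-0.095],
    [-0.292,-0.084,-0.095],
    [-0.292,-0.084,-0.095],
    [-0.292,-0.084,-0.095],
  ],
  twist=[0,-0.1,-0.25,-0.4,-0.55,-0.7,-0.85,-1.0,-1.15,-1.3,-1.39,-1.39],
)

```text
time: 31.55
eef_pos: [0.5311, -0.056, 0.0987]
tool_rot: [-0.0, 0.077, 0.997, 0.0]
ft_force: [0.1, -0.2, 0.4]
finger_gap: 0.0154
```

```bash
python3 -c "
from pun import *
go(W((.007,-.046,.021)),q0[2]+np.pi/2)"
```

```text
t 31.55 tcp [ 0.5311 -0.056   0.0987] yaw_y 1.417 xax [-0.988  0.154  0.001] zax [-0.001  0.    -1.   ] gap 0.0154 F [ 0.1 -0.2  0.4]
delta [-0.0012  0.      0.0777] twist -0.001 (alt 3.140) j7 0.78
```

Emit:
arm_command(
  delta_pos=[
    [-0.001,0,0.03],
    [-0.001,0,0.055],
    [-0.001,0,0.07],
    [-0.001,0,0.077],
    [-0.001,0,0.0775],
  ],
  twist=[0,0,0,0,0],
)

```text
time: 32.17
eef_pos: [0.5326, -0.0558, 0.0216]
tool_rot: [0.0, 0.076, 0.997, 0.0]
ft_force: [-0.1, -0.0, -1.3]
finger_gap: 0.0154
```

Emit:
arm_command(
  delta_pos=[
    [0,0,0],
    [0,0,0],
    [0,0,0],
    [0,0,-0.03],
    [0,0,-0.08],
    [0,0,-0.1],
  ],
  twist=[0,0,0,0,0,0],
  grip=0.034,
)

```text
time: 32.92
eef_pos: [0.5336, -0.0557, 0.1241]
tool_rot: [0.002, 0.076, 0.997, 0.0]
ft_force: [-0.3, 0.2, 0.2]
finger_gap: 0.0344
```

```bash
python3 -c "
from pun import *
go((*PU['p1'][0],.1),PU['p1'][1])"
```

```text
t 32.92 tcp [ 0.5336 -0.0557  0.1241] yaw_y 1.418 xax [-0.988  0.152 -0.004] zax [ 0.004  0.    -1.   ] gap 0.0344 F [-0.3  0.2  0.2]
delta [0.0263 0.3871 0.0242] twist 0.810 (alt -2.331) j7 0.82
```

Emit:
arm_command(
  delta_pos=[
    [0.003,0.05,0],
    [0.006,0.1,0],
    [0.01,0.155,0],
    [0.014,0.21,0],
    [0.018,0.265,0.0],
    [0.022,0.32,0.01],
    [0.026,0.37,0.024],
    [0.026,0.387,0.024],
    [0.026,0.387,0.024],
    [0.026,0.387,0.024],
  ],
  twist=[0.1,0.2,0.3,0.4,0.5,0.6,0.7,0.81,0.81,0.81],
  grip=0.04,
)

```text
time: 34.17
eef_pos: [0.5658, 0.3288, 0.0975]
tool_rot: [0.0, 0.463, 0.886, -0.001]
ft_force: [0.3, -0.1, 0.6]
finger_gap: 0.0401
```

```bash
python3 -c "
from pun import *
go((*PU['p1'][0],.003),PU['p1'][1])"
```

```text
t 34.17 tcp [0.5658 0.3288 0.0975] yaw_y 0.609 xax [-0.572  0.82  -0.001] zax [ 0.    -0.001 -1.   ] gap 0.0401 F [ 0.3 -0.1  0.6]
delta [0.0014 0.0019 0.0945] twist 0.001 (alt -3.140) j7 -0.36
```

Emit:
arm_command(
  delta_pos=[
    [0.001,0.001,0.05],
    [0.001,0.001,0.085],
    [0.001,0.001,0.0935],
    [0.001,0.001,0.0935],
  ],
  twist=[0,0,0,0],
)

```text
time: 34.67
eef_pos: [0.5664, 0.331, 0.0044]
tool_rot: [0.0, 0.463, 0.886, 0.0]
ft_force: [-1.0, 0.5, -0.4]
finger_gap: 0.0399
```

Emit:
arm_command(
  delta_pos=[
    [0,0,0],
    [0,0,0],
    [0,0,0],
    [0,0,0],
    [0,0,0],
  ],
  twist=[0,0,0,0,0],
  grip=0.005,
)

```text
time: 35.3
eef_pos: [0.5665, 0.3322, 0.005]
tool_rot: [0.001, 0.463, 0.886, 0.001]
ft_force: [-0.6, -1.0, 5.4]
finger_gap: 0.0175
```

```bash
python3 -c "
from pun import *
go(W((.007,-.092,.1)),q0[2]+np.pi/2)"
```

```text
t 35.30 tcp [0.5665 0.3322 0.005 ] yaw_y 0.608 xax [-0.571  0.821 -0.   ] zax [ 0.001  0.    -1.   ] gap 0.0175 F [-0.6 -1.   5.4]
delta [-0.3325 -0.2815 -0.0953] twist -0.810 (alt 2.332) j7 -0.43
```

Emit:
arm_command(
  delta_pos=[
    [0,0,-0.04],
    [0,0,-0.09],
    [-0.038,-0.032,-0.095],
    [-0.076,-0.064,-0.095],
    [-0.114,-0.097,-0.095],
    [-0.152,-0.129,-0.095],
    [-0.19,-0.161,-0.095],
    [-0.228,-0.193,-0.095],
    [-0.266,-0.225,-0.095],
    [-0.304,-0.257,-0.095],
    [-0.3325,-0.2815,-0.095],
    [-0.3325,-0.2815,-0.095],
  ],
  twist=[0,0,-0.1,-0.2,-0.3,-0.4,-0.5,-0.6,-0.7,-0.78,-0.81,-0.81],
)

```text
time: 36.8
eef_pos: [0.5236, -0.106, 0.0982]
tool_rot: [-0.001, 0.08, 0.997, -0.001]
ft_force: [0.1, 0.4, -0.7]
finger_gap: 0.0172
```

Emit:
arm_command(
  delta_pos=[
    [0,0,0],
    [0,0,0],
  ],
  twist=[0,0],
)

```text
time: 37.05
eef_pos: [0.525, -0.1, 0.0992]
tool_rot: [0.0, 0.075, 0.997, 0.0]
ft_force: [-0.5, 0.1, -0.7]
finger_gap: 0.0174
```

```bash
python3 -c "
from pun import *
go(W((.007,-.092,.021)),q0[2]+np.pi/2)"
```

```text
t 37.05 tcp [ 0.525  -0.1     0.0992] yaw_y 1.421 xax [-0.989  0.15  -0.   ] zax [ 0.001  0.001 -1.   ] gap 0.0174 F [-0.5  0.1 -0.7]
delta [-0.0004 -0.0016  0.0782] twist 0.003 (alt -3.139) j7 0.86
```

Emit:
arm_command(
  delta_pos=[
    [-0.001,-0.001,0.03],
    [-0.001,-0.001,0.055],
    [-0.001,-0.001,0.07],
    [-0.001,-0.001,0.0775],
    [-0.001,-0.001,0.078],
  ],
  twist=[0,0,0,0,0],
)

```text
time: 37.67
eef_pos: [0.5259, -0.1024, 0.0212]
tool_rot: [0.0, 0.076, 0.997, 0.0]
ft_force: [-0.3, 0.8, -0.4]
finger_gap: 0.0177
```

Emit:
arm_command(
  delta_pos=[
    [0,0,0],
    [0,0,0],
    [0,0,0],
    [0,0,-0.03],
    [0,0,-0.08],
    [0,0,-0.12],
  ],
  twist=[0,0,0,0,0,0],
  grip=0.034,
)

```text
time: 38.42
eef_pos: [0.5257, -0.1029, 0.1428]
tool_rot: [0.0, 0.076, 0.997, 0.0]
ft_force: [0.9, -0.9, -0.7]
finger_gap: 0.0342
```

Emit:
arm_command(
  delta_pos=[
    [0.05,0,0],
    [0.1,0.02,0],
    [0.12,0.05,0],
    [0.12,0.1,0],
    [0.12,0.15,0],
    [0.12,0.2,0],
    [0.12,0.25,0],
    [0.12,0.25,0],
  ],
  twist=[0,0,0,0,0,0,0,0],
)

```text
time: 39.42
eef_pos: [0.4453, 0.1674, 0.1417]
tool_rot: [0.001, 0.073, 0.997, 0.002]
ft_force: [0.0, -0.2, 0.5]
finger_gap: 0.0339
```

```bash
python3 -c "
from h import *
im=get_image('top')[:,:,::-1];cv2.imwrite('pics/t3_full.png',im)
im2=get_image('scene')[:,:,::-1]
a=cv2.resize(im[200:330,280:500],(792,468),interpolation=cv2.INTER_CUBIC)
cv2.imwrite('pics/t3.png',a);cv2.imwrite('pics/s3.png',im2)
st()"
```

```text
t 39.52 tcp [0.4446 0.1621 0.1409] yaw_y 1.419 xax [-0.989  0.151  0.   ] zax [-0.    -0.001 -1.   ] gap 0.0343 F [-0.2 -0.3 -0. ]
```

View pics/t3.png

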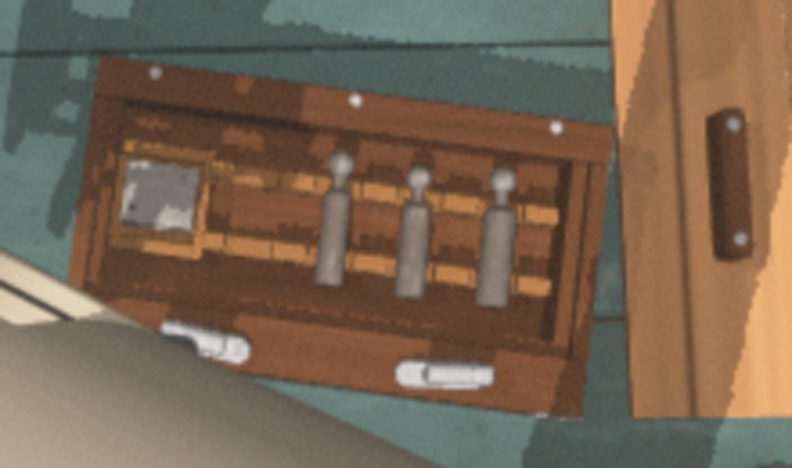

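```bash
python3 -c "
from h import *
c=lambda a,b:(280+a/3.6-.3,200+b/3.6-.3)
for n,a,b,z in (('blk',160,195,.038),('p end',329,283,.025),('p tip',342,151,.025),('p end',409,294,.025),('p tip',420,167,.025),('p end',491,304,.026),('p tip',503,169,.026),('lidh',733,124,.039),('lidh',741,239,.039)):
  X=ray('top',*c(a,b),z);print(n,X.round(4),tocase(X))
go((.556,-.233,.15),0)
"
```

```text
blk [0.5547 0.0867 0.038 ] [0.0074 0.0985]
p end [ 0.5051 -0.0065  0.025 ] [-0.0274 -0.0011]
p tip [ 0.5791 -0.0163  0.025 ] [0.0472 0.0004]
p end [ 0.4981 -0.0508  0.025 ] [-0.0276 -0.046 ]
p tip [ 0.5692 -0.0598  0.025 ] [ 0.044  -0.0441]
p end [ 0.4916 -0.096   0.026 ] [-0.0271 -0.0916]
p tip [ 0.567  -0.1062  0.026 ] [ 0.049  -0.0902]
lidh [ 0.5881 -0.233   0.039 ] [ 0.0891 -0.2123]
lidh [ 0.5239 -0.2333  0.039 ] [ 0.0257 -0.2224]
t 39.52 tcp [0.4446 0.1621 0.1409] yaw_y 1.419 xax [-0.989  0.151  0.   ] zax [-0.    -0.001 -1.   ] gap 0.0343 F [-0.2 -0.3 -0. ]
delta [-0.1698 -0.3737 -0.0088] twist 1.419 (alt -1.722) j7 0.36
```

Emit:
arm_command(
  delta_pos=[
    [-0.02,-0.045,-0.02],
    [-0.04,-0.09,-0.02],
    [-0.06,-0.135,-0.02],
    [-0.08,-0.18,-0.02],
    [-0.1,-0.225,-0.02],
    [-0.12,-0.27,-0.02],
    [-0.145,-0.32,-0.02],
    [-0.169,-0.372,-0.01],
    [-0.17,-0.374,-0.009],
    [-0.17,-0.374,-0.009],
    [-0.17,-0.374,-0.009],
    [-0.17,-0.374,-0.009],
  ],
  twist=[0.15,0.3,0.45,0.6,0.75,0.9,1.05,1.2,1.35,1.419,1.419,1.419],
  grip=0.094,
)

```text
time: 41.02
eef_pos: [0.5552, -0.234, 0.15]
tool_rot: [-0.0, 0.707, 0.707, -0.0]
ft_force: [0.1, -0.9, -0.0]
finger_gap: 0.0939
```

```bash
python3 -c "
from h import *
go((.556,-.233,.015),0)"
```

```text
t 41.02 tcp [ 0.5552 -0.234   0.15  ] yaw_y -0.001 xax [ 0.001  1.    -0.   ] zax [-0.001 -0.    -1.   ] gap 0.0939 F [ 0.1 -0.9 -0. ]
delta [0.001  0.0009 0.135 ] twist -0.001 (alt 3.140) j7 0.03
```

Emit:
arm_command(
  delta_pos=[
    [0.001,0.001,0.05],
    [0.001,0.001,0.1],
    [0.001,0.001,0.125],
    [0.001,0.001,0.135],
    [0.001,0.001,0.135],
  ],
  twist=[0,0,0,0,0],
)

```text
time: 41.65
eef_pos: [0.557, -0.2322, 0.015]
tool_rot: [-0.0, 0.707, 0.707, -0.0]
ft_force: [0.6, 0.4, 0.1]
finger_gap: 0.0937
```

Emit:
arm_command(
  delta_pos=[
    [0,0,0],
    [0,0,0],
    [0,0,0],
    [0,0,0],
  ],
  twist=[0,0,0,0],
  grip=0.07,
  newtons=30,
)

```text
time: 42.15
eef_pos: [0.5576, -0.2325, 0.0162]
tool_rot: [0.001, 0.708, 0.707, 0.0]
ft_force: [-2.0, 0.6, 7.1]
finger_gap: 0.0839
```

```bash
python3 -c "
from h import *
s,R=st();print(tocase(s['eef_pos']))
# lid front edge over the right wall: handle centre at case y = -.138-.055
go(W((.02,-.138-.054,.1)),q0[2])"
```

```text
t 42.15 tcp [ 0.5576 -0.2325  0.0162] yaw_y -0.001 xax [ 0.001  1.    -0.001] zax [ 0.001 -0.001 -1.   ] gap 0.0839 F [-2.   0.6  7.1]
[ 0.0589 -0.2165]
t 42.15 tcp [ 0.5576 -0.2325  0.0162] yaw_y -0.001 xax [ 0.001  1.    -0.001] zax [ 0.001 -0.001 -1.   ] gap 0.0839 F [-2.   0.6  7.1]
delta [ 0.03   -0.0347 -0.0838] twist 0.152 (alt -2.990) j7 -0.07
```

```bash
python3 -c "
from h import *
go(W((-.016,0,.13)),q0[2]+np.pi/2)"
```

```text
t 42.15 tcp [ 0.5576 -0.2325  0.0162] yaw_y -0.001 xax [ 0.001  1.    -0.001] zax [ 0.001 -0.001 -1.   ] gap 0.0839 F [-2.   0.6  7.1]
delta [ 0.2252 -0.0412 -0.114 ] twist -1.419 (alt 1.723) j7 -0.07
```

Emit:
arm_command(
  delta_pos=[
    [0,0,-0.03],
    [0,0,-0.07],
    [0,0,-0.115],
    [0,0,-0.115],
  ],
  twist=[0,0,0,0],
)

```text
time: 42.65
eef_pos: [0.5598, -0.2328, 0.1335]
tool_rot: [0.003, 0.708, 0.707, 0.002]
ft_force: [-0.4, -0.7, -1.6]
finger_gap: 0.0839
```

```bash
python3 -c "
from h import *
go(W((-.016,0,.13)),q0[2]+np.pi/2)"
```

```text
t 42.65 tcp [ 0.5598 -0.2328  0.1335] yaw_y -0.001 xax [ 0.001  1.    -0.002] zax [ 0.007 -0.002 -1.   ] gap 0.0839 F [-0.4 -0.7 -1.6]
delta [ 0.2256 -0.0435  0.0027] twist -1.419 (alt 1.723) j7 0.01
```

Emit:
arm_command(
  delta_pos=[
    [0.03,-0.005,0],
    [0.06,-0.01,0],
    [0.09,-0.017,0],
    [0.12,-0.022,0],
    [0.15,-0.028,0],
    [0.18,-0.034,0],
    [0.21,-0.04,0],
    [0.225,-0.043,0],
    [0.225,-0.043,0],
    [0.225,-0.043,0],
    [0.225,-0.043,0],
    [0.225,-0.043,0],
  ],
  twist=[-0.1,-0.25,-0.4,-0.55,-0.7,-0.85,-1.0,-1.15,-1.3,-1.419,-1.419,-1.419],
)

```text
time: 44.15
eef_pos: [0.5138, -0.0073, 0.1294]
tool_rot: [-0.001, 0.077, 0.997, 0.0]
ft_force: [-0.5, -0.0, -2.7]
finger_gap: 0.0838
```

```bash
python3 -c "
from h import *
im=get_image('scene')[:,:,::-1]
cv2.imwrite('pics/f1.png',cv2.resize(im[120:320,250:470],None,fx=3,fy=3,interpolation=cv2.INTER_CUBIC))
s,R=st();print(tocase(s['eef_pos']))
go(W((-.016,0,.095)),q0[2]+np.pi/2)"
```

```text
t 44.20 tcp [ 0.514  -0.0072  0.1295] yaw_y 1.416 xax [-0.988  0.154  0.001] zax [-0.001  0.    -1.   ] gap 0.0839 F [-0.1 -1.  -2.8]
[-0.0185 -0.0005]
t 44.20 tcp [ 0.514  -0.0072  0.1295] yaw_y 1.416 xax [-0.988  0.154  0.001] zax [-0.001  0.    -1.   ] gap 0.0839 F [-0.1 -1.  -2.8]
delta [-0.0026  0.0005  0.0345] twist -0.001 (alt 3.140) j7 0.71
```

View pics/f1.png

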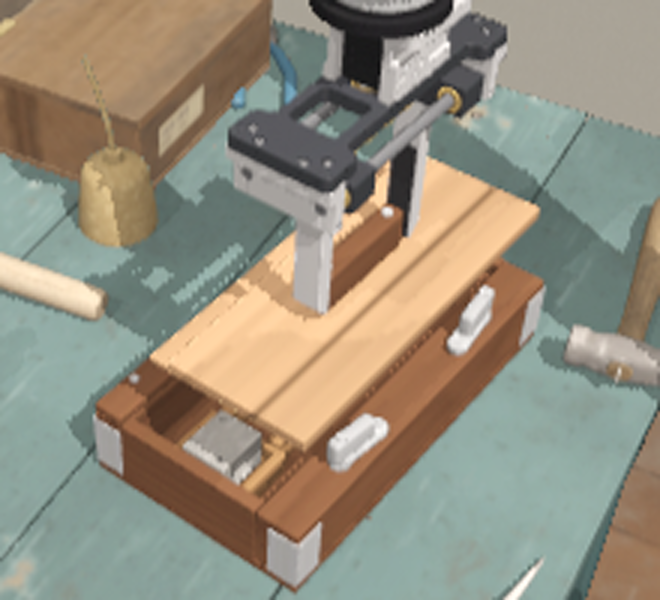

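Emit:
arm_command(
  delta_pos=[
    [0,0,0.015],
    [0,0,0.028],
    [0,0,0.035],
    [0,0,0.039],
    [0,0,0.043],
    [0,0,0.047],
    [0,0,0.048],
    [0,0,0.048],
  ],
  twist=[0,0,0,0,0,0,0,0],
)

```text
time: 45.2
eef_pos: [0.5178, -0.0079, 0.0833]
tool_rot: [0.003, 0.077, 0.997, -0.0]
ft_force: [4.9, -2.4, 5.8]
finger_gap: 0.0836
```

```bash
python3 -c "
from h import *
im=get_image('scene')[:,:,::-1]
cv2.imwrite('pics/f2.png',cv2.resize(im[140:320,260:460],None,fx=4,fy=4,interpolation=cv2.INTER_CUBIC)[:,:780])
s,R=st();print(tocase(s['eef_pos']))"
```

```text
t 45.25 tcp [ 0.5178 -0.0079  0.0833] yaw_y 1.417 xax [-0.988  0.153 -0.006] zax [ 0.006 -0.001 -1.   ] gap 0.0837 F [ 3.8 -2.7  5.6]
[-0.0147 -0.0005]
```

Emit:
arm_command(
  delta_pos=[
    [0,0,-0.01],
    [0,0,-0.02],
    [0,0,-0.02],
    [0,0,-0.02],
  ],
  twist=[0,0,0,0],
)

```text
time: 45.75
eef_pos: [0.514, -0.0072, 0.1019]
tool_rot: [-0.0, 0.076, 0.997, -0.0]
ft_force: [-0.7, -0.6, -2.6]
finger_gap: 0.084
```

```bash
python3 -c "
from h import *
im=get_image('scene')[:,:,::-1]
cv2.imwrite('pics/f3.png',cv2.resize(im[150:300,270:445],None,fx=4,fy=4,interpolation=cv2.INTER_CUBIC))
s,R=st();print(tocase(s['eef_pos']))"
```

```text
t 45.80 tcp [ 0.514  -0.0072  0.1017] yaw_y 1.418 xax [-0.988  0.152  0.001] zax [-0.001 -0.    -1.   ] gap 0.0838 F [-0.3  0.1 -2.7]
[-0.0186 -0.0004]
```

View pics/f3.png

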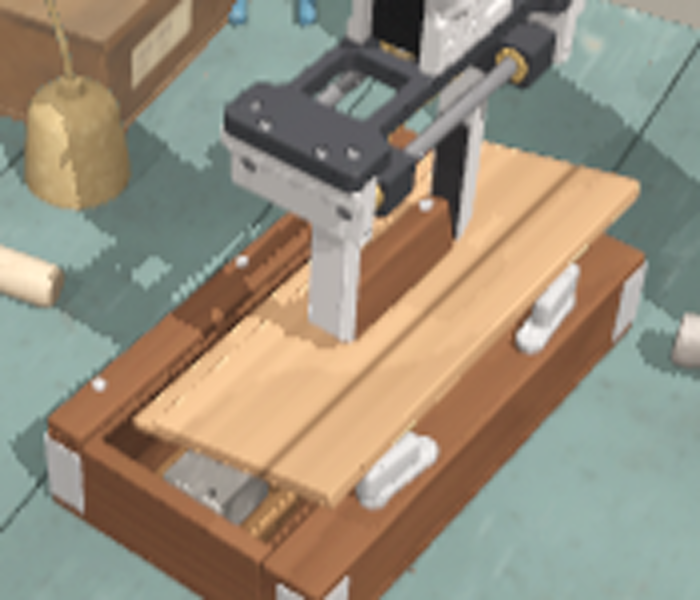

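```bash
python3 -c "
from h import *
from scipy.optimize import least_squares
t=np.array([*tocase((.514,-.0072)),.1018])
obs=[((-.057,.129,.0),(330,501)),((-.057,-.129,.009),(639,181)),((.057,.129,.0),(140,432))]
o=[(270+a/4-.3,150+b/4-.3) for _,(a,b) in obs]
def pt(v,p):
  dx,dz,th=v; x,z=p[0],p[2]-.027
  return W((t[0]+dx+x*np.cos(th)+z*np.sin(th),t[1]+p[1],t[2]+.0115+dz-x*np.sin(th)+z*np.cos(th)))
f=lambda v:np.concatenate([proj('scene',pt(v,p))-q for (p,_),q in zip(obs,o)])
r=least_squares(f,[0,0,.2],x_scale=[.01,.01,.1]);print(r.x,r.fun.round(1))
for p in((.057,0,0),(-.057,0,0)):
  X=pt(r.x,p);print(tocase(X)-t[:2],X[2]-t[2])
go(W((-.0055,0,.075)),q0[2]+np.pi/2)"
```

```text
[ 0.00222137 -0.00027109  0.27104445] [ 0.6  1.4  0.1 -1.6 -1.2  0.3]
[0.0499 0.    ] -0.030046432529610173
[-0.0599  0.    ] 0.00047568775853736034
t 45.80 tcp [ 0.514  -0.0072  0.1017] yaw_y 1.418 xax [-0.988  0.152  0.001] zax [-0.001 -0.    -1.   ] gap 0.0838 F [-0.3  0.1 -2.7]
delta [-0.0131  0.0004  0.0267] twist 0.000 (alt -3.141) j7 0.67
```

Emit:
arm_command(
  delta_pos=[
    [-0.01,0,0],
    [-0.0185,0,0],
    [-0.0185,0,0.008],
    [-0.0185,0,0.016],
    [-0.0185,0,0.022],
    [-0.0185,0,0.026],
    [-0.0185,0,0.027],
    [-0.0185,0,0.027],
  ],
  twist=[0,0,0,0,0,0,0,0],
)

```text
time: 46.8
eef_pos: [0.5327, -0.0099, 0.0751]
tool_rot: [0.0, 0.076, 0.997, -0.0]
ft_force: [-0.2, -0.8, -1.0]
finger_gap: 0.0835
```

```bash
python3 -c "
from h import *
s,R=st();print(tocase(s['eef_pos']))"
```

```text
t 46.80 tcp [ 0.5327 -0.0099  0.0751] yaw_y 1.418 xax [-0.988  0.152 -0.   ] zax [ 0. -0. -1.] gap 0.0835 F [-0.2 -0.8 -1. ]
[ 0.0003 -0.0003]
```

Emit:
arm_command(
  delta_pos=[
    [-0.002,0,0],
    [-0.004,0,0],
    [-0.006,0,0],
    [-0.006,0,0],
  ],
  twist=[0,0,0,0],
)

```text
time: 47.3
eef_pos: [0.5388, -0.0109, 0.075]
tool_rot: [0.0, 0.076, 0.997, 0.0]
ft_force: [0.6, 0.6, -0.5]
finger_gap: 0.084
```

```bash
python3 -c "
from h import *
s,R=st();print(tocase(s['eef_pos']))"
```

```text
t 47.30 tcp [ 0.5388 -0.0109  0.075 ] yaw_y 1.418 xax [-0.988  0.152 -0.   ] zax [ 0.  0. -1.] gap 0.0840 F [ 0.6  0.6 -0.5]
[ 0.0065 -0.0003]
```

Emit:
arm_command(
  delta_pos=[
    [-0.002,0,0],
    [-0.004,0,0],
    [-0.006,0,0],
    [-0.007,0,0],
    [-0.007,0,0],
  ],
  twist=[0,0,0,0,0],
)

```text
time: 47.92
eef_pos: [0.5446, -0.012, 0.0745]
tool_rot: [-0.001, 0.076, 0.997, -0.0]
ft_force: [-1.5, -0.2, -5.0]
finger_gap: 0.0836
```

```bash
python3 -c "
from h import *
s,R=st();print(tocase(s['eef_pos']))"
```

```text
t 47.92 tcp [ 0.5446 -0.012   0.0745] yaw_y 1.418 xax [-0.988  0.152  0.002] zax [-0.002  0.    -1.   ] gap 0.0836 F [-1.5 -0.2 -5. ]
[ 0.0125 -0.0005]
```

Emit:
arm_command(
  delta_pos=[
    [-0.0005,0,0.0015],
    [-0.0005,0,0.003],
    [0.0005,0,0.005],
    [0.0013,0,0.0068],
    [0.002,0,0.008],
    [0.003,0,0.0095],
    [0.003,0,0.0095],
  ],
  twist=[0,0,0,0,0,0,0],
)

```text
time: 48.8
eef_pos: [0.5431, -0.0115, 0.0664]
tool_rot: [0.001, 0.076, 0.997, -0.0]
ft_force: [-3.6, -1.2, 5.9]
finger_gap: 0.0837
```

```bash
python3 -c "
from h import *
s,R=st();print(tocase(s['eef_pos']))"
```

```text
t 48.80 tcp [ 0.5431 -0.0115  0.0664] yaw_y 1.419 xax [-0.988  0.152 -0.002] zax [ 0.002 -0.001 -1.   ] gap 0.0837 F [-3.6 -1.2  5.9]
[ 0.0109 -0.0002]
```

Emit:
arm_command(
  delta_pos=[
    [0.0015,0,0.002],
    [0.003,0,0.0035],
    [0.004,0,0.005],
    [0.0045,0,0.0065],
    [0.0045,0,0.008],
    [0.0045,0,0.009],
    [0.0045,0,0.009],
  ],
  twist=[0,0,0,0,0,0,0],
)

```text
time: 49.68
eef_pos: [0.5389, -0.0109, 0.0586]
tool_rot: [0.001, 0.076, 0.997, -0.001]
ft_force: [-5.6, -1.7, 16.8]
finger_gap: 0.0838
```

```bash
python3 -c "
from h import *
s,R=st();print(tocase(s['eef_pos']))"
```

```text
t 49.67 tcp [ 0.5389 -0.0109  0.0586] yaw_y 1.418 xax [-0.988  0.152 -0.003] zax [ 0.003 -0.002 -1.   ] gap 0.0838 F [-5.6 -1.7 16.8]
[ 0.0066 -0.0003]
```

Emit:
arm_command(
  delta_pos=[
    [0,0,0],
    [0,0,0],
    [0,0,0],
    [0,0,-0.03],
    [0,0,-0.08],
    [0,0,-0.12],
  ],
  twist=[0,0,0,0,0,0],
  grip=0.094,
)

```text
time: 50.42
eef_pos: [0.5384, -0.0105, 0.178]
tool_rot: [0.0, 0.076, 0.997, 0.0]
ft_force: [0.4, -0.2, 0.4]
finger_gap: 0.094
```

Emit:
arm_command(
  delta_pos=[
    [0.02,-0.05,0],
    [0.04,-0.1,0],
    [0.06,-0.15,0],
    [0.07,-0.2,0],
    [0.07,-0.25,0],
    [0.07,-0.25,0],
  ],
  twist=[0.15,0.3,0.45,0.6,0.75,0.9],
  grip=0.04,
)

```text
time: 51.18
eef_pos: [0.4293, -0.2519, 0.176]
tool_rot: [0.0, 0.508, 0.861, -0.001]
ft_force: [-0.3, 0.2, 0.4]
finger_gap: 0.0406
```

```bash
python3 -c "
from h import *
a=cv2.imread('pics/scene0.png');b=get_image('scene')[:,:,::-1].copy()
t0=cv2.imread('pics/top0.png');t=get_image('top')[:,:,::-1].copy()
def m(x,y,nm,r):
  x0,y0,x1,y1=r;T=cv2.resize(x[y0:y1,x0:x1],None,fx=4,fy=4,interpolation=cv2.INTER_CUBIC)
  S=cv2.resize(y[y0-8:y1+8,x0-8:x1+8],None,fx=4,fy=4,interpolation=cv2.INTER_CUBIC)
  R=cv2.matchTemplate(S,T,cv2.TM_CCOEFF_NORMED);_,v,_,l=cv2.minMaxLoc(R);print(nm,round(v,3),(l[0]/4-8,l[1]/4-8))
m(a,b,'scene handle',(335,205,376,248));m(t0,t,'top handle',(350,244,402,270));m(t0,t,'top lip dots',(300,210,455,240));m(a,b,'scene rail left',(330,275,365,312))
A=cv2.resize(b[170:320,270:445],None,fx=4.5,fy=4,interpolation=cv2.INTER_CUBIC);cv2.imwrite('pics/g1.png',A)
s,R=st()
go(W((-.069,-.08,.12)),-.2)"
```

```text
scene handle 0.984 (-0.25, -0.5)
top handle 0.987 (0.5, -0.75)
top lip dots 0.991 (0.0, 0.0)
scene rail left 0.993 (0.0, 0.0)
t 51.27 tcp [ 0.4307 -0.248   0.1764] yaw_y 0.516 xax [-0.493  0.87  -0.   ] zax [ 0. -0. -1.] gap 0.0400 F [0.3 0.2 0.4]
t 51.27 tcp [ 0.4307 -0.248   0.1764] yaw_y 0.516 xax [-0.493  0.87  -0.   ] zax [ 0. -0. -1.] gap 0.0400 F [0.3 0.2 0.4]
delta [0.1372 0.1023 0.0564] twist 0.716 (alt -2.426) j7 0.54
```

Emit:
arm_command(
  delta_pos=[
    [0.03,0.02,0],
    [0.06,0.045,0],
    [0.1,0.075,0.02],
    [0.137,0.102,0.04],
    [0.137,0.102,0.056],
    [0.137,0.102,0.056],
    [0.137,0.102,0.056],
  ],
  twist=[0.12,0.25,0.4,0.564,0.564,0.564,0.564],
)

```text
time: 52.15
eef_pos: [0.4518, -0.0777, 0.1208]
tool_rot: [0.0, 0.723, 0.691, 0.0]
ft_force: [-0.1, -0.9, -0.1]
finger_gap: 0.04
```

```bash
python3 -c "
from h import *
go(W((-.069,-.08,.064)),-.048)"
```

```text
t 52.15 tcp [ 0.4518 -0.0777  0.1208] yaw_y -0.045 xax [0.045 0.999 0.   ] zax [ 0.  0. -1.] gap 0.0400 F [-0.1 -0.9 -0.1]
delta [-0.0004  0.0001  0.0568] twist 0.003 (alt -3.138) j7 -0.35
```

Emit:
arm_command(
  delta_pos=[
    [0,0,0.03],
    [0,0,0.05],
    [0,0,0.0565],
    [0,0,0.0565],
  ],
  twist=[0,0,0,0],
)

```text
time: 52.65
eef_pos: [0.4519, -0.078, 0.0643]
tool_rot: [0.0, 0.723, 0.691, 0.0]
ft_force: [-0.2, 0.3, -0.6]
finger_gap: 0.04
```

Emit:
arm_command(
  delta_pos=[
    [0,0,0],
    [0,0,0],
    [0,0,0],
    [0,0,0],
    [0,0,0],
  ],
  twist=[0,0,0,0,0],
  grip=0.0,
  newtons=25,
)

```text
time: 53.28
eef_pos: [0.4521, -0.0777, 0.0643]
tool_rot: [0.0, 0.723, 0.691, 0.0]
ft_force: [0.8, -0.4, 3.1]
finger_gap: 0.0098
```

Emit:
arm_command(
  delta_pos=[
    [0,0,0],
    [0,0,0],
    [0,0,0],
    [0,0,0],
    [0,0,0],
    [0,0,0],
    [0,0,0],
    [0,0,0],
    [0,0,0],
    [0,0,0],
    [0,0,0],
    [0,0,0],
  ],
  twist=[0.16,0.32,0.48,0.64,0.8,0.96,1.12,1.28,1.44,1.57,1.67,1.67],
)

```text
time: 54.78
eef_pos: [0.4525, -0.0782, 0.0643]
tool_rot: [0.0, 0.997, -0.072, 0.001]
ft_force: [1.0, -2.7, 4.5]
finger_gap: 0.0097
```

Emit:
arm_command(
  delta_pos=[
    [0,0,0],
    [0,0,0],
    [0,0,-0.05],
    [0,0,-0.08],
  ],
  twist=[0,0,0,0],
  grip=0.04,
)

```text
time: 55.28
eef_pos: [0.4514, -0.0775, 0.1451]
tool_rot: [-0.0, 0.997, -0.072, -0.0]
ft_force: [-0.8, 0.5, -0.7]
finger_gap: 0.0397
```

```bash
python3 -c "
from h import *
go(W((-.069,.08,.14)),-.27)"
```

```text
t 55.27 tcp [ 0.4514 -0.0775  0.1451] yaw_y -1.715 xax [ 0.99  -0.144 -0.   ] zax [-0.  0. -1.] gap 0.0397 F [-0.8  0.5 -0.7]
delta [ 0.0021 -0.1595  0.0051] twist -1.445 (alt 1.696) j7 -1.50
```

Emit:
arm_command(
  delta_pos=[
    [0,-0.04,0],
    [0,-0.08,0],
    [0.002,-0.12,0],
    [0.002,-0.159,0],
    [0.002,-0.1595,0.005],
    [0.002,-0.1595,0.005],
    [0.002,-0.1595,0.005],
    [0.002,-0.1595,0.005],
    [0.002,-0.1595,0.005],
    [0.002,-0.1595,0.005],
  ],
  twist=[-0.17,-0.34,-0.51,-0.68,-0.85,-1.02,-1.19,-1.34,-1.44,-1.44],
)

```text
time: 56.52
eef_pos: [0.4761, 0.0798, 0.1387]
tool_rot: [-0.0, 0.798, 0.603, -0.0]
ft_force: [-0.1, -0.3, 0.3]
finger_gap: 0.0401
```

```bash
python3 -c "
from h import *
go(W((-.069,.08,.064)),-.275)"
```

```text
t 56.52 tcp [0.4761 0.0798 0.1387] yaw_y -0.277 xax [ 0.273  0.962 -0.   ] zax [-0.001  0.    -1.   ] gap 0.0401 F [-0.1 -0.3  0.3]
delta [0.0003 0.0003 0.0747] twist -0.002 (alt 3.140) j7 -0.74
```

Emit:
arm_command(
  delta_pos=[
    [0,0,0.04],
    [0,0,0.065],
    [0,0,0.0745],
    [0,0,0.0745],
  ],
  twist=[0,0,0,0],
)

```text
time: 57.02
eef_pos: [0.4764, 0.0799, 0.0643]
tool_rot: [-0.0, 0.798, 0.603, -0.0]
ft_force: [-0.1, 0.1, 0.7]
finger_gap: 0.0401
```

Emit:
arm_command(
  delta_pos=[
    [0,0,0],
    [0,0,0],
    [0,0,0],
    [0,0,0],
    [0,0,0],
  ],
  twist=[0,0,0,0,0],
  grip=0.0,
)

```text
time: 57.65
eef_pos: [0.4774, 0.0798, 0.0649]
tool_rot: [0.0, 0.798, 0.603, 0.001]
ft_force: [0.9, -0.7, 5.6]
finger_gap: 0.0097
```

Emit:
arm_command(
  delta_pos=[
    [0,0,0],
    [0,0,0],
    [0,0,0],
    [0,0,0],
    [0,0,0],
    [0,0,0],
    [0,0,0],
    [0,0,0],
    [0,0,0],
    [0,0,0],
    [0,0,0],
    [0,0,0],
  ],
  twist=[-0.16,-0.32,-0.48,-0.64,-0.8,-0.96,-1.12,-1.28,-1.44,-1.6,-1.69,-1.69],
)

```text
time: 59.15
eef_pos: [0.4774, 0.0799, 0.0649]
tool_rot: [0.001, 0.078, 0.997, 0.0]
ft_force: [0.2, -0.6, 6.3]
finger_gap: 0.0097
```

Emit:
arm_command(
  delta_pos=[
    [0,0,0],
    [0,0,0],
    [0,0,-0.05],
    [0,0,-0.1],
    [0,0,-0.14],
  ],
  twist=[0,0,0,0,0],
  grip=0.04,
)

```text
time: 59.78
eef_pos: [0.4764, 0.0801, 0.2061]
tool_rot: [0.0, 0.078, 0.997, 0.0]
ft_force: [0.7, -0.0, -0.1]
finger_gap: 0.0398
```

```bash
python3 -c "
from h import *
go((.4,-.25,.2))"
```

```text
t 59.77 tcp [0.4764 0.0801 0.2061] yaw_y 1.414 xax [-0.988  0.156 -0.   ] zax [ 0.  0. -1.] gap 0.0398 F [ 0.7 -0.  -0.1]
delta [ 0.0241 -0.3379  0.006 ] twist 0.000 (alt 0.000) j7 0.64
```

Emit:
arm_command(
  delta_pos=[
    [0.003,-0.05,0],
    [0.007,-0.1,0],
    [0.01,-0.15,0],
    [0.014,-0.2,0],
    [0.018,-0.25,0],
    [0.021,-0.3,0],
    [0.024,-0.338,0],
    [0.024,-0.338,0],
    [0.024,-0.338,0],
    [0.024,-0.338,0],
  ],
  twist=[0,0,0,0,0,0,0,0,0,0],
)

```text
time: 61.02
eef_pos: [0.4005, -0.2488, 0.2046]
tool_rot: [0.0, 0.077, 0.997, 0.0]
ft_force: [-0.7, 0.1, -1.0]
finger_gap: 0.0406
```

```bash
python3 -c "
from h import *
b=get_image('scene')[:,:,::-1];t=get_image('top')[:,:,::-1]
A=cv2.resize(b[170:320,270:450],(480,400),interpolation=cv2.INTER_CUBIC)
B=cv2.resize(t[200:330,285:465],(554,400),interpolation=cv2.INTER_CUBIC)
B=cv2.resize(t[200:330,285:465],(415,300),interpolation=cv2.INTER_CUBIC)
C=np.zeros((600,800,3),np.uint8);C[:400,:480]=A;C[300:,385:]=B;C[300:400,385:480]=B[:100,:95]
cv2.imwrite('pics/fin.png',C)
st()"
```

```text
t 61.12 tcp [ 0.4006 -0.2491  0.2046] yaw_y 1.416 xax [-0.988  0.154 -0.   ] zax [ 0. -0. -1.] gap 0.0396 F [-0.4  0.8 -0.2]
```

View pics/fin.png

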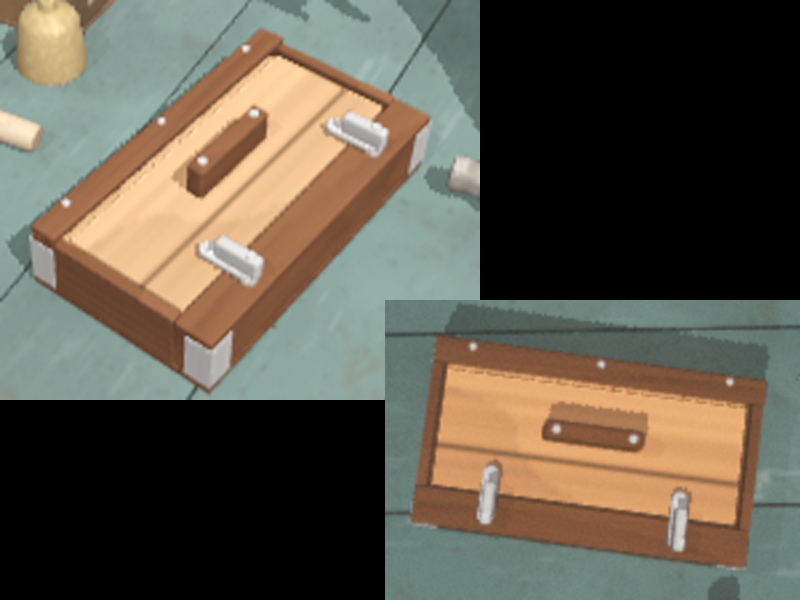

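The picture shows the lid flat in its recess (handle at about 229,152) and both turnbuttons square across its front edge (232,258 and 357,132). I'll check the bottle and hand in.

```bash
python3 -c "
from h import *
t0=cv2.imread('pics/top0.png');t=get_image('top')[:,:,::-1].copy()
def m(r):
  x0,y0,x1,y1=r;R=cv2.matchTemplate(t[y0-8:y1+8,x0-8:x1+8],t0[y0:y1,x0:x1],cv2.TM_CCOEFF_NORMED);_,v,_,l=cv2.minMaxLoc(R);print(round(v,3),l[0]-8,l[1]-8)
m((298,138,326,178));m((350,244,402,270))
print(hand_in())"
```

```text
0.996 0 0
0.97 0 -1
the job is handed in; nothing more can be done
None
```

The doming set is put away in its closed case and the job is handed in at about 61 s of simulated time. The system gave no verdict, so the results below are from my own checks.

**What I did**
- I turned both turnbuttons clear.
- I gripped the lid by the ends of its handle, tilted it against the lip, unhooked it and laid it flat on the bench to the right.
- The largest block went into the pocket and the three punches from the green bench top into cradles 2, 1 and 0. The fourth punch-like piece, on the round steel plate, was left alone.
- To re-hook the lid I tilted it on the tops of the two turnbutton grips, slid its tongue under the lip, lowered it and turned both buttons square.

**What the last checks showed**
- **Block and punches:** before closing, the block was about 1 mm from my estimate of the pocket centre. The punches were within 2 mm of their cradle lines.
- **Lid:** it looks flat and is about 1.5 mm further back than at the start, which is within its play.
- **Turnbuttons:** from the tool's angle when it let go, both are about 1.56 to 1.57 rad.
- **Bottle:** the image match shows it unmoved.

No check failed. I saw neither the lid nor the block knocked aside, and the grip did not slacken. The block and punches could not be seen again once the lid was on, and I judged the lid's flatness by eye and by image match rather than measuring it.

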